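# Regrip the filter lid and seat it on the dust box

### The arm

A 7-joint arm with a two-finger parallel gripper is mounted at the origin on the work surface. World frame = base frame: x ahead of the robot, y to its left, z up, the work surface at z = 0. Lengths are in mm, angles in rad, forces in N, time in s.
With the tool pointing down it reaches from about 400 to 925 mm from the base axis. Payload 4.1 kg.
Tool frame: the origin (TCP) lies at the very end of the fingers, on their centre line; the grasp point (between the pads) lies 19 mm behind it (bot.pinch_z is the z of the grasp point in the tool frame, in mm); z points along the fingers, y is the direction in which the jaws open and shut (so a half turn about z gives the same grasp; the last joint's range is limited). The gripper opens to 85 mm and grips with 20 to 120 N. Pads are 22 mm wide; open, the fingers measure 114 mm over their backs; the gripper's body (76 mm by 85 mm) begins 54 mm behind the grasp point. The pads swing forward as they close: fully open they stand 13 mm farther back than shut.
Start: joints at [-1.245, 0.398, 0.045, 1.537, -0.019, 1.207, -0.051], TCP at [267.874, 592.273, 231.347] pointing down, gripper open.
Joint ranges: [-2.82, 2.82], [-0.49, 2.23], [-1.37, 1.46], [0, 2.46], [-1.36, 4.5], [0.23, 2], [-2.94, 2.94]. Speed limits (rad/s): [2.57, 2.57, 3.14, 3.14, 3.14, 3.14, 3.14].

### API

Orientations are given as [roll, pitch, yaw] about the fixed x, y, z axes, in that order (R = Rz(yaw) Ry(pitch) Rx(roll)).
In Python, from bench import bot gives the robot as it stands. The module is installed in compiled form; this text tells all that it offers.
- The arm moves only by the tool apply_moves, never from a script. Its argument "moves" is a list of rows, each a list of 7 numbers: the finger opening in mm, from 0 to 85.4, then the shift along the world's x, y, z in mm, then the turn, a rotation vector about the world's x, y, z in rad. A call has 1 to 8 rows; each row shifts and turns the commanded pose from where the row before left it; what a row does not reach is not made up. A row lasts 1/8 s, in which the tool goes at most 62.5 mm and 10.7 degrees, less where a joint would pass 70% of its speed; a pose out of reach is approached as far as the arm can. A call is refused whole if a number of a shift passes 62.5 or a number of a turn 0.188, either way. A call with a gripper value outside its range is refused whole. The fingers move at their own pace and stop on an object; "newtons" is the grip in N (left out, the last holds). Time passes only in rows, so rows that do not move let the fingers close. It gives the time, the measured TCP pose, the force and the opening at its end, in the units of the state.
- bot.get_state(): the state, without advancing time (a new reading comes with each control period).
- bot.snapshot(name): name is "scene" or "top"; returns the picture (420x560x3 uint8, red, green, blue); there is no depth.
- bot.get_calibration(name): a dict with "fov_y" (degrees; the focal length in pixels is half the picture's height over the tangent of half this angle, whatever the lens; pixels are square), "cx", "cy" (the principal point, pixels), "T" (4x4, takes a point from camera to world coordinates). Camera axes: x right, y down, z forward; pixel columns grow to the right and rows downward; lengths in mm; the calibration is good to about 2 mm. A picture is of the moment at which its call begins. get_calibration takes no time and is no camera call.
- bot.close_job(): hands the job in, once; it reports no verdict.
The state is a dict: "clock": time; "joint_positions": joint angles; "joint_vel": joint speeds; "joint_torque": joint torques, N m; "ee_pos": TCP position; "ee_rot": TCP orientation; "force": force on the tool from outside, world axes, zero at the start; "torque": the same for the moment, N m; "gripper_width": finger opening in mm.
Only numpy, scipy, OpenCV 4.12 (cv2) and the standard library are available. Lean on these libraries where they do the work, as an engineer would, in place of code of your own. Each camera call takes 0.05 s, during which the arm holds its last target.

### The job

Put the filter lid (the board with the grip rib) on the open grey dust box. Its rib cannot be reached in the rack, so lift the lid out by its upper edge, lean it squarely on the sloping rest with its lower edge on the ledge and the rib facing out, let go, then take it again by the rib and lay it rib up on the dust box so that both pegs pass through its holes and it lies flush on the rim. Do not drop or throw the lid, and leave the other boards and things where they are.

Things in the scene. Friction and masses are not known exactly. Their poses are not given: they have to be found in the camera images.
- lid: The filter lid: 12 mm plywood board, 160 x 130 mm, 0.2 to 0.35 kg, grip rib on its front face, two 13 mm through holes. Origin: middle of its lower short edge at half thickness. z runs up its length to the upper edge, y across, x out of the front face: board x -6..6, y -65..65, z 0..160 mm. Starts upright (z up) in one of the rack's three slots, rib facing away from the robot.
- lid_rib (a point): middle of the lid's grip rib, at lid x 24, y 0, z 65 mm: a solid wooden bar 18 mm wide (lid y -9..9), 70 mm long (z 30..100), standing 36 mm proud of the face (x 6..42); axes as the lid's
- lid_hole_a (a point): centre of lid hole a on the lid's back face: lid x -6, y -45, z 142 mm (near the upper edge); goes on peg a
- lid_hole_b (a point): centre of lid hole b on the lid's back face: lid x -6, y 30, z 18 mm (near the lower edge); goes on peg b
- rack: Fixed wooden rack left or right of the sloping rest, floor board 215 x 130 x 10 mm. Origin: centre of its underside, z up. Three slots at x -62, 0, 62 mm between 8 mm dowels that end 68 mm above the table; boards stand on its floor with 2 mm play each side. The boards stand too close together to reach the rib there; the others end 44 mm or more below the lid's upper edge.
- rest: Fixed wooden sloping rest, foot 140 x 150 mm. Origin: centre of its underside, z up. Its backboard (150 mm wide along y, 100 mm up the slope) rises at 50 deg from horizontal towards -x, the robot; a ledge 29 mm deep, square to it, carries the lid's lower edge. The lid leans with its back on the backboard, rib facing up and away from the robot; its upper 60 mm stand free.
- rest_corner (a point): middle of the inside corner where the rest's backboard meets its ledge, at rest x 35, y 0, z 22 mm. A lid leaning there has its origin 6 mm from this point along (0.766, 0, 0.643) of the rest's axes and its z axis along (-0.643, 0, 0.766).
- base: Fixed open grey dust box 156 x 126 mm, rim 60 mm above the table, black hose stub on its +x side (to x 113 mm, below the rim). Origin: centre of its underside, z up. The seated lid lies flat on the rim, rib up, centred over the box, its upper edge to the box's -x (robot's) side: lid z along the box's -x, lid y along the box's y.
- peg_a (a point): foot of peg a, on the rim plane of the box: base x -62, y -45, z 60 mm. Both pegs are upright steel pins of 10 mm, 20 mm high, the top 7 mm tapering to 4 mm.
- peg_b (a point): foot of peg b, on the rim plane: base x 62, y 30, z 60 mm
- panel_low: bystander: plain plywood board 112 mm high, 120 wide, 12 thick, standing in another rack slot; origin at the middle of its lower edge, axes as the lid's
- panel_window: bystander: plywood board 116 mm high, 120 wide, 12 thick, with a square window, standing in another rack slot; origin and axes as panel_low
- drill: bystander: cordless drill standing on its battery, 180 mm high, within 115 mm of its origin (centre of the battery's underside)
- glue: bystander: white glue bottle, 56 mm across, 150 mm high; origin under its centre
- mallet: bystander: wooden mallet lying along its y, 210 mm long, 55 mm high
- offcut: bystander: plywood offcut lying flat, 110 x 150 x 18 mm; origin under its centre
- sander: bystander: cork sanding block 75 x 50 mm, 38 mm high; origin under its centre
- clamp: bystander: small dark C-shaped clamp lying flat, 60 x 86 mm, 22 mm high; origin under its middle
There are look-alikes about, which are no part of the job. Leave any yellow look-alike of the drill alone.

How it is judged:
By the outcome, as a careful person would: the job done as asked, in the order asked, and still so for the second after the job is handed in, with the robot touching nothing.
It also fails if it takes over 64 s, if anything falls off the work surface, if the arm or the gripper's body presses on something with over 40 N, if the wrist force passes 120 N, or if a joint passes its speed limit or range.

## Working session

There is one attempt and no reset: what is moved stays moved. The work goes in short steps, Python scripts to look and compute and a tool call to move; the robot and the scene stay as the last step left them, time stands still between calls to the robot, and variables do not carry over. Pictures are saved under pics/ and viewed, and the job is handed in when it is done.

Besides the shell and the picture viewer there is one more tool, called after "Request:" by a JSON object that holds its "op" and its "data". apply_moves: Moves the arm, as the interface text tells. Its arguments: {"type":"object","properties":{"moves":{"type":"array"},"newtons":{"type":"number"}},"required":["moves"]}

```bash
mkdir -p pics; cat > h.py <<'E'
import numpy as np, cv2
from bench import bot
def cam(n):
    c=bot.get_calibration(n); f=210/np.tan(np.radians(c['fov_y'])/2)
    return f,c['cx'],c['cy'],np.array(c['T'])
def proj(n,P):
    f,cx,cy,T=cam(n); P=np.atleast_2d(P).astype(float); q=(P-T[:3,3])@T[:3,:3]
    return np.c_[f*q[:,0]/q[:,2]+cx, f*q[:,1]/q[:,2]+cy]
def ray(n,u,v):
    f,cx,cy,T=cam(n); d=T[:3,:3]@np.array([(u-cx)/f,(v-cy)/f,1]); return T[:3,3],d/np.linalg.norm(d)
def atz(n,u,v,z):
    o,d=ray(n,u,v); return o+d*(z-o[2])/d[2]
def tri(u1,v1,u2,v2):
    (o1,d1),(o2,d2)=ray('scene',u1,v1),ray('top',u2,v2)
    A=np.c_[d1,-d2]; s=np.linalg.lstsq(A,o2-o1,rcond=None)[0]
    a=o1+d1*s[0]; b=o2+d2*s[1]; return (a+b)/2,np.linalg.norm(a-b)
E
python3 - <<'E'
from h import *
for n in('scene','top'):
    p=bot.snapshot(n); cv2.imwrite(f'pics/{n}0.png',p[:,:,::-1]); print(n,bot.get_calibration(n))
print(bot.get_state())
E
```

```text
scene {'fov_y': 52.10423230506192, 'cx': 283.8844252950379, 'cy': 205.87080893429498, 'T': array([[-1.68811935e-01,  7.12492612e-01, -6.81070340e-01,
         1.28322129e+03],
       [ 9.85602279e-01,  1.28698596e-01, -1.09657733e-01,
         1.24028412e+02],
       [ 9.52247164e-03, -6.89776014e-01, -7.23960201e-01,
         9.34541731e+02],
       [ 0.00000000e+00,  0.00000000e+00,  0.00000000e+00,
         1.00000000e+00]])}
top {'fov_y': 43.309825520915645, 'cx': 284.5442989012922, 'cy': 210.6324682752421, 'T': array([[-9.00625850e-03, -9.94955694e-01,  9.99102284e-02,
         3.93105775e+02],
       [-9.99808147e-01,  1.06978277e-02,  1.64080694e-02,
        -2.04194210e+01],
       [-1.73941245e-02, -9.97432851e-02, -9.94861157e-01,
         1.31617075e+03],
       [ 0.00000000e+00,  0.00000000e+00,  0.00000000e+00,
         1.00000000e+00]])}
{'clock': 0.1, 'joint_positions': array([-1.24500831,  0.39914095,  0.04506237,  1.53775316, -0.01870589,
        1.20692323, -0.05070639]), 'joint_vel': array([-0.00075814, -0.00169699,  0.00182978, -0.00213824, -0.00010101,
        0.00111957,  0.0001654 ]), 'joint_torque': array([ 3.70452006e-03, -4.76258326e+01,  1.36998855e+00, -2.54950243e+01,
        1.19502129e-02,  4.98480469e-03,  3.33682053e-06]), 'ee_pos': array([267.63560131, 591.71042605, 230.35345399]), 'ee_rot': array([-3.13979448e+00,  1.29757821e-04,  2.71688428e+00]), 'force': array([ 0.56809252,  0.17070227, -1.45146772]), 'torque': array([ 0.00106217, -0.00442014, -0.00085839]), 'gripper_width': 85.32145200241763}
```

```bash
ls pics
```

```text
scene0.png
top0.png
```

View pics/scene0.png

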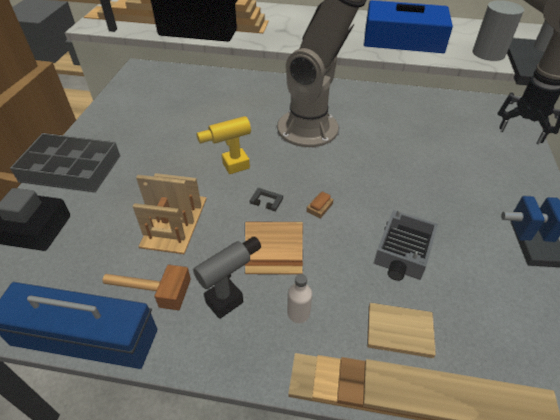

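View pics/top0.png

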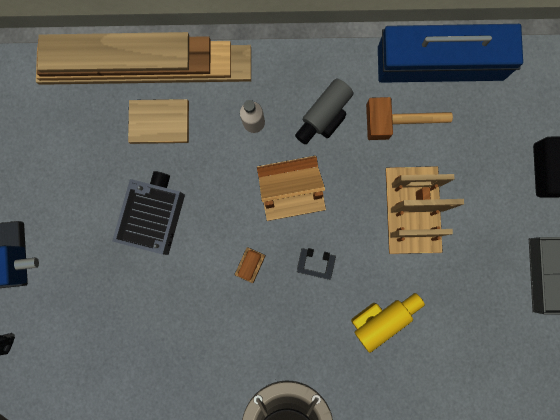

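```bash
python3 - <<'E'
import cv2,numpy as np
s=cv2.imread('pics/scene0.png');t=cv2.imread('pics/top0.png')
def crop(im,x0,y0,w,h,k,name):
    c=cv2.resize(im[y0:y0+h,x0:x0+w],None,fx=k,fy=k,interpolation=cv2.INTER_CUBIC)
    for i in range(0,w,10):
        cv2.line(c,(i*k,0),(i*k,4 if i%50 else 12),(0,0,255),1)
        if (x0+i)%20==0: cv2.putText(c,str(x0+i),(i*k,20),0,.4,(0,0,255),1)
    for i in range(0,h,10):
        cv2.line(c,(0,i*k),(6,i*k),(0,0,255),1)
        if (y0+i)%20==0: cv2.putText(c,str(y0+i),(8,i*k+4),0,.4,(0,0,255),1)
    cv2.imwrite('pics/'+name,c)
crop(s,130,160,100,90,6,'c1.png')
crop(t,370,150,110,110,5,'c2.png')
crop(s,230,210,90,70,6,'c3.png')
crop(t,240,140,100,90,6,'c4.png')
crop(s,360,200,90,90,6,'c5.png')
crop(t,100,160,100,100,6,'c6.png')
E
```

```text
(no output)
```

View pics/c1.png

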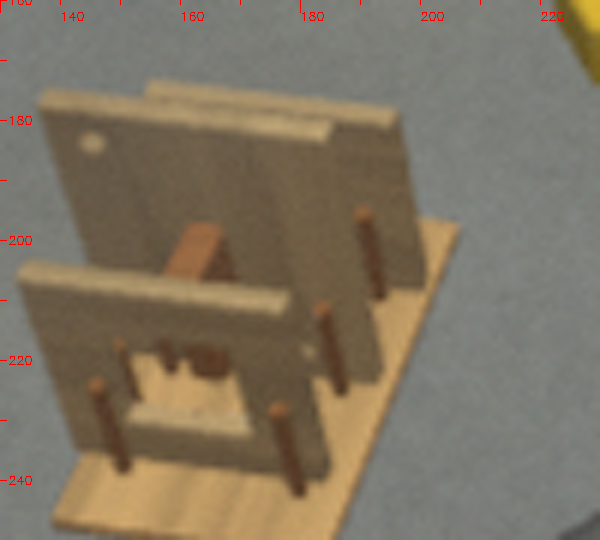

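View pics/c2.png

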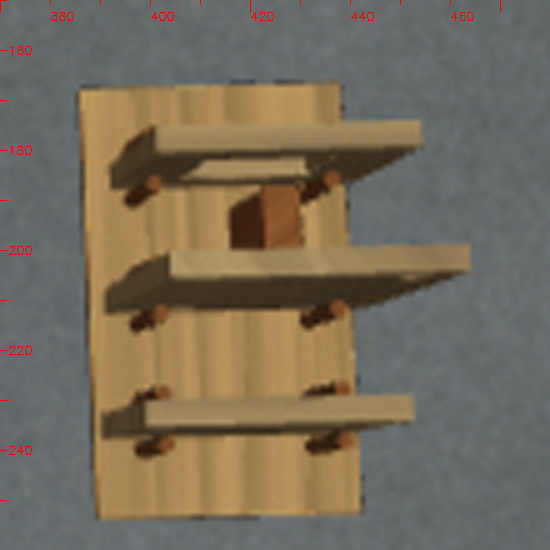

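View pics/c3.png

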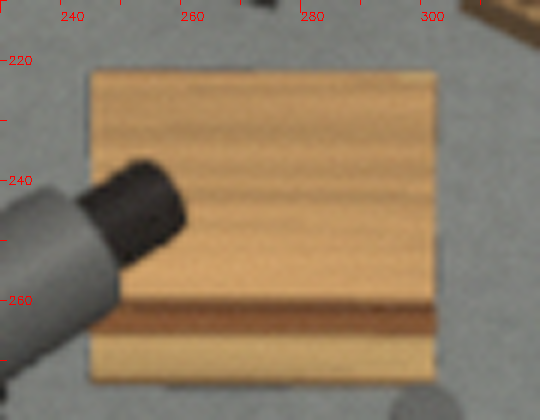

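View pics/c4.png

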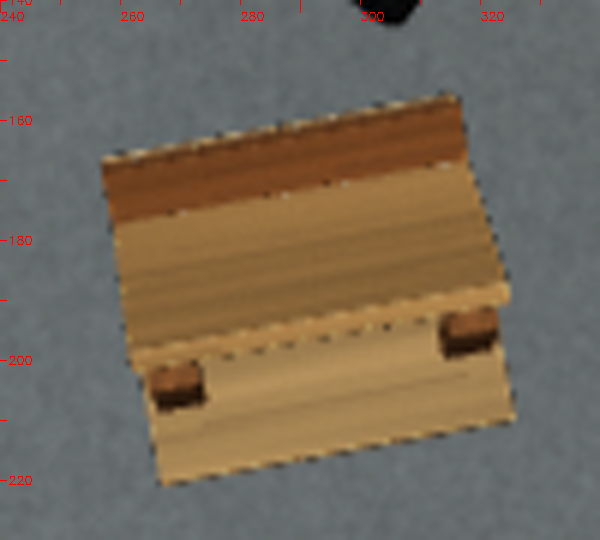

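View pics/c5.png

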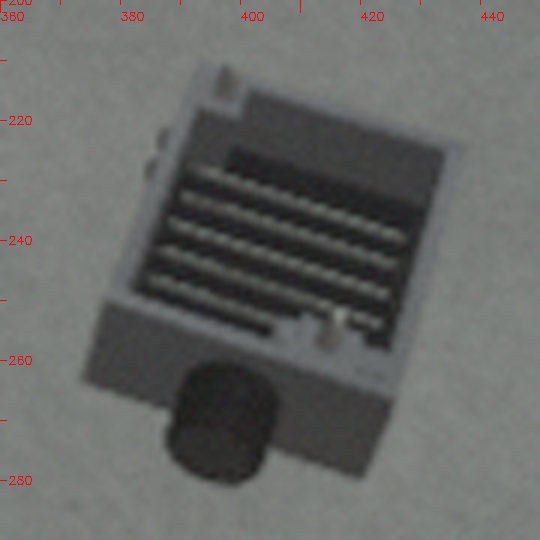

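View pics/c6.png

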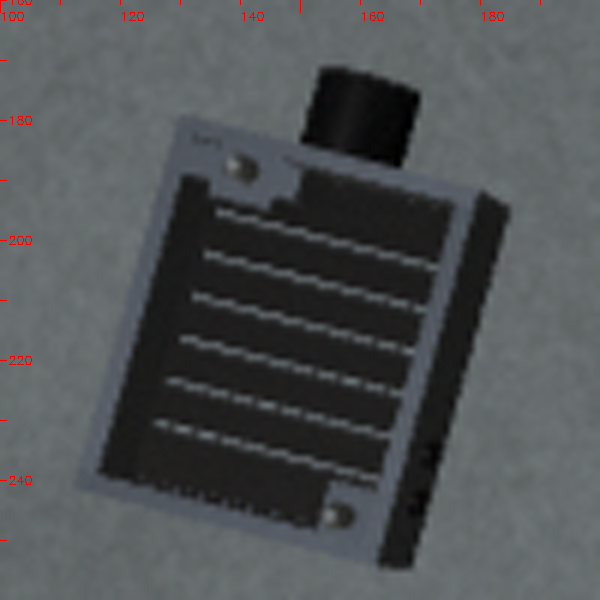

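```bash
cat > fit.py <<'E'
from h import *
from scipy.optimize import least_squares
def P(k,x0,y0,l): return [((a/k)+x0-.42,(b/k)+y0-.42) for a,b in l]
def fit(obs,g):
    def W(p,q):
        c,s=np.cos(p[2]),np.sin(p[2]); q=np.array(q,float)
        return np.c_[p[0]+c*q[:,0]-s*q[:,1],p[1]+s*q[:,0]+c*q[:,1],q[:,2]]
    def r(p): return np.concatenate([(proj(n,W(p,pts))-np.array(px)).ravel() for n,pts,px in obs])
    o=least_squares(r,g,loss='soft_l1',x_scale=[100,100,1]); return o.x,r(o.x).reshape(-1,2).round(1)
base=[('top',[(78,63,60),(-78,63,60),(-78,-63,60),(78,-63,60)],P(6,100,160,[(182,117),(78,485),(380,563),(478,192)])),
 ('scene',[(78,-63,60),(78,63,60),(-78,-63,60),(-78,63,60)],P(6,360,200,[(108,298),(390,398),(200,62),(465,147)])),
 ('top',[(-62,-45,80),(62,30,80)],P(6,100,160,[(335,517),(235,170)]))]
rest=[('top',[(35,75,22),(35,-75,22),(-29.3,75,98.6),(-29.3,-75,98.6),(57.2,75,40.6),(57.2,-75,40.6)],P(6,240,140,[(118,222),(466,163),(130,350),(505,284),(103,162),(458,99)])),
 ('scene',[(-29.3,-75,98.6),(-29.3,75,98.6),(35,75,22),(57.2,75,40.6)],P(6,230,210,[(91,72),(436,72),(436,300),(436,335)]))]
rack=[('top',[(107.5,65,10),(107.5,-65,10),(-107.5,-65,10),(-107.5,65,10)],P(5,370,150,[(80,90),(340,82),(362,513),(98,518)])),
 ('scene',[(-107.5,65,10)],P(6,130,160,[(460,230)]))]
lid=[('top',[(6,65,170),(6,-65,170),(-6,65,170),(-6,-65,170)],P(5,370,150,[(168,256),(470,245),(168,279),(470,271)])),
 ('scene',[(6,-65,170),(6,65,170),(-6,-65,170),(-6,65,170),(6,-45,152)],P(6,130,160,[(40,108),(328,140),(47,90),(333,122),(92,142)]))]
if __name__=='__main__':
  for n,o,g in(('base',base,(500,300,-.2)),('rest',rest,(500,0,.1)),('rack',rack,(500,-300,0)),('lid',lid,(500,-300,0))):
    p,r=fit(o,g); print(n,p.round(3)); print(r.tolist())
E
python3 fit.py
```

```text
base [ 5.10017e+02  3.32201e+02 -2.58000e-01]
[[-0.1, -0.7], [-0.6, 0.7], [-0.3, 0.7], [0.7, -0.6], [-1.3, -0.2], [0.8, 0.0], [-1.1, -1.0], [0.1, -0.8], [-0.5, -0.3], [-0.1, -1.1]]
rest [ 5.86289e+02 -1.44260e+01  1.63000e-01]
[[-1.0, -0.0], [0.7, -0.6], [-0.6, 0.2], [0.6, 0.1], [-0.5, -0.1], [0.7, -0.2], [0.0, -0.2], [0.3, 0.4], [-0.3, 0.2], [0.1, -3.0]]
rack [ 5.24356e+02 -3.17835e+02  1.10000e-02]
[[-0.1, -0.6], [0.2, -0.3], [0.1, 0.1], [-0.3, 0.2], [0.0, -1.5]]
lid [ 5.23711e+02 -3.24704e+02  2.00000e-02]
[[-0.0, -0.7], [-0.4, -0.3], [0.3, 0.2], [-0.0, -0.0], [-0.3, -0.3], [-0.2, -0.2], [0.3, -0.3], [0.4, -0.3], [-0.1, -0.1]]
```

Request:
{"op": "apply_moves", "data": {"moves": [[50, 29, -44, 9, 0, 0, -0.057], [50, 29, -44, 9, 0, 0, -0.057], [50, 29, -44, 9, 0, 0, -0.057], [50, 29, -44, 9, 0, 0, -0.057], [50, 29, -44, 9, 0, 0, -0.057], [50, 29, -44, 9, 0, 0, -0.057], [50, 29, -44, 9, 0, 0, -0.057], [50, 29, -44, 9, 0, 0, -0.057]], "newtons": 60}}

```text
clock: 1.1
ee_pos: [500.3, 238.7, 303.3]
ee_rot: [-3.141, -0.0, 2.259]
force: [0.3, 0.3, -0.2]
gripper_width: 50.2
```

Request:
{"op": "apply_moves", "data": {"moves": [[50, 8, -50, 0, 0, 0, -0.057], [50, 8, -50, 0, 0, 0, -0.057], [50, 8, -50, 0, 0, 0, -0.057], [50, 8, -50, 0, 0, 0, -0.057], [50, 8, -50, 0, 0, 0, -0.057], [50, 8, -50, 0, 0, 0, -0.057], [50, 0, -50, 0, 0, 0, -0.057], [50, -10, -50, 0, 0, 0, -0.057]]}}

```text
clock: 2.1
ee_pos: [537.8, -161.0, 302.8]
ee_rot: [-3.141, 0.0, 1.804]
force: [0.6, -0.7, 0.2]
gripper_width: 49.9
```

Request:
{"op": "apply_moves", "data": {"moves": [[40, -3, -41, 0, 0, 0, -0.055], [40, -4, -41, 0, 0, 0, -0.055], [40, -4, -41, 0, 0, 0, -0.055], [40, -3, -41, 0, 0, 0, -0.053], [40, 0, 0, -50, 0, 0, 0], [40, 0, 0, -50, 0, 0, 0], [40, 0, 0, 0, 0, 0, 0]]}}

```text
clock: 2.98
ee_pos: [521.4, -321.5, 199.2]
ee_rot: [-3.133, -0.005, 1.587]
force: [0.2, -0.2, 0.6]
gripper_width: 40.4
```

```bash
cat >> h.py <<'E'
def crop(im,x0,y0,w,h,k,name):
    c=cv2.resize(im[y0:y0+h,x0:x0+w],None,fx=k,fy=k,interpolation=cv2.INTER_CUBIC)
    for i in range(0,w,10):
        cv2.line(c,(i*k,0),(i*k,4),(0,0,255),1)
        if (x0+i)%20==0: cv2.putText(c,str(x0+i),(i*k,20),0,.4,(0,0,255),1)
    for i in range(0,h,10):
        cv2.line(c,(0,i*k),(6,i*k),(0,0,255),1)
        if (y0+i)%20==0: cv2.putText(c,str(y0+i),(8,i*k+4),0,.4,(0,0,255),1)
    cv2.imwrite('pics/'+name,c)
def snap(n): return bot.snapshot(n)[:,:,::-1].copy()
E
python3 - <<'E'
from h import *
s=snap('scene'); crop(s,110,110,120,100,6,'d1.png')
print(bot.get_state()['ee_pos'],bot.get_state()['ee_rot'],bot.get_state()['joint_positions'])
E
```

```text
[ 523.15003895 -323.00842398  202.33392489] [-3.13856164e+00 -1.37398464e-03  1.58704386e+00] [-0.03622488  0.44056466  0.7028868   1.67105501 -0.30649835  1.14679205
  0.76430214]
```

View pics/d1.png

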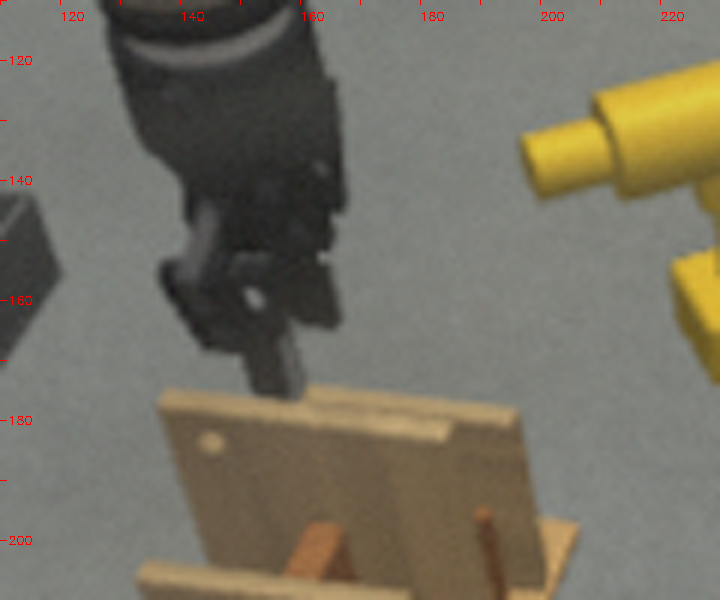

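```bash
python3 - <<'E'
from h import *
print(proj('scene',[[523,-323,202],[543,-323,202],[503,-323,202],[530,-325,170]]))
t=snap('top'); crop(t,350,120,130,120,5,'d2.png'); print(proj('top',[[523,-323,202],[543,-323,202],[503,-323,202]]))
E
```

```text
[[158.88970857 169.1068397 ]
 [155.97973352 174.29427588]
 [161.72831126 164.04663471]
 [159.64430629 180.03977894]]
[[436.4902011  200.52040094]
 [436.13355742 191.12817906]
 [436.8481237  209.94630296]]
```

View pics/d2.png

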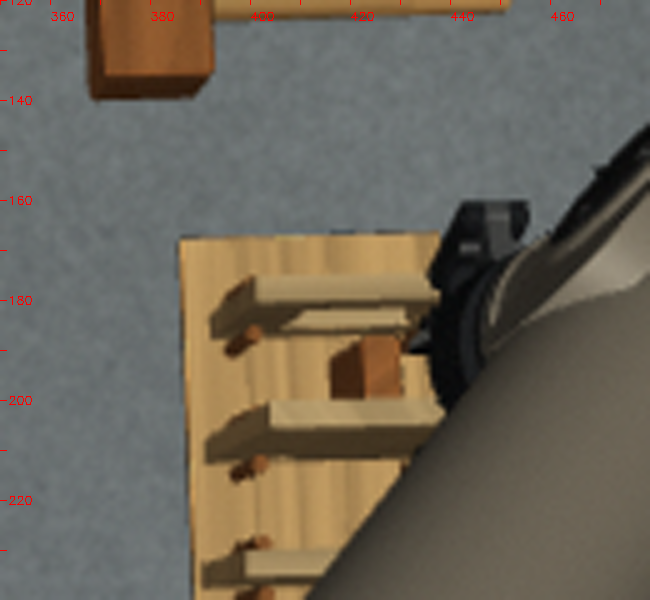

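Request:
{"op": "apply_moves", "data": {"moves": [[40, 0.5, -1.5, -20, 0, 0, 0], [40, 0, 0, -20, 0, 0, 0], [40, 0, 0, -10, 0, 0, 0], [40, 0, 0, -9, 0, 0, 0], [40, 0, 0, 0, 0, 0, 0]]}}

```text
clock: 3.7
ee_pos: [524.0, -325.0, 143.6]
ee_rot: [-3.141, -0.001, 1.587]
force: [-0.3, -1.0, -0.2]
gripper_width: 40.0
```

Request:
{"op": "apply_moves", "data": {"moves": [[0, 0, 0, 0, 0, 0, 0], [0, 0, 0, 0, 0, 0, 0], [0, 0, 0, 0, 0, 0, 0], [0, 0, 0, 0, 0, 0, 0], [0, 0, 0, 0, 0, 0, 0]], "newtons": 70}}

```text
clock: 4.32
ee_pos: [524.7, -325.7, 145.1]
ee_rot: [3.14, 0.001, 1.587]
force: [-1.4, -0.3, 5.2]
gripper_width: 11.1
```

Request:
{"op": "apply_moves", "data": {"moves": [[0, 0, 0, 8, 0, 0, 0], [0, 0, 0, 16, 0, 0, 0], [0, 0, 0, 22, 0, 0, 0], [0, 0, 0, 22, 0, 0, 0], [0, 0, 0, 22, 0, 0, 0], [0, 0, 0, 22, 0, 0, 0], [0, 0, 0, 22, 0, 0, 0], [0, 0, 0, 16, 0, 0, 0]]}}

```text
clock: 5.32
ee_pos: [524.4, -325.3, 295.9]
ee_rot: [3.14, 0.0, 1.587]
force: [1.0, -0.0, -2.5]
gripper_width: 10.6
```

```bash
python3 - <<'E'
from h import *
s=snap('scene'); cv2.imwrite('pics/e1.png',s); print(bot.get_state()['force'])
for z in (140,160): print(atz('top',303,138,z),atz('top',298,130,z),atz('top',345,85,z))
print(tri(256,243,303,136))
E
```

```text
[ 0.31218036 -0.16085666 -1.16365619]
[676.10674695 -44.31684504 140.        ] [694.75153991 -33.20956354 140.        ] [ 798.24491546 -141.77837356  140.        ]
[671.29450395 -43.91048526 160.        ] [689.62225463 -32.99207569 160.        ] [ 791.35579428 -139.71474542  160.        ]
(array([676.99126931, -41.06399328, 152.78688727]), np.float64(6.206075944509251))
```

View pics/e1.png

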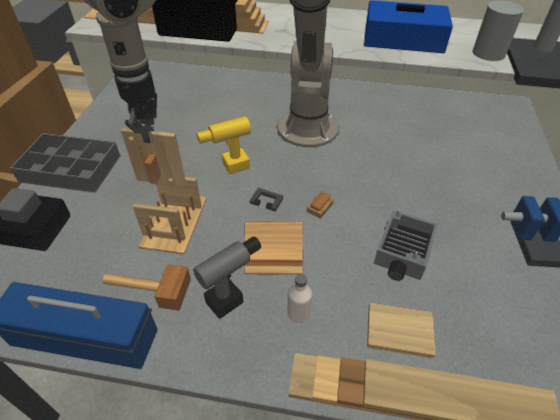

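Request:
{"op": "apply_moves", "data": {"moves": [[0, 2, 20, 0, 0, 0, 0.018], [0, 2, 40, 0, 0, 0, 0.018], [0, 2, 45, 0, 0, 0, 0.019], [0, 2, 45, 0, 0, 0, 0.019], [0, 2, 45, 0, 0, 0, 0.019], [0, 2, 45, 0, 0, 0, 0.018], [0, 2, 40, 0, 0, 0, 0.018], [0, 1, 22, 0, 0, 0, 0.018]]}}

```text
clock: 6.38
ee_pos: [538.4, -19.0, 293.2]
ee_rot: [-3.139, -0.002, 1.74]
force: [0.3, -0.2, -2.2]
gripper_width: 11.1
```

Request:
{"op": "apply_moves", "data": {"moves": [[0, 0, 0, 0, 0.0189, -0.1148, 0], [0, 0, 0, 0, 0.0189, -0.1148, 0], [0, 0, 0, 0, 0.0189, -0.1148, 0], [0, 0, 0, 0, 0.0189, -0.1148, 0], [0, 0, 0, 0, 0.0189, -0.1148, 0], [0, 0, 0, 0, 0.0188, -0.115, 0], [0, 0, 0, 0, 0, 0, 0], [0, 0, 0, 0, 0, 0, 0]]}}

```text
clock: 7.38
ee_pos: [539.8, -23.4, 294.8]
ee_rot: [2.444, 0.0, 1.734]
force: [-0.7, 0.4, -2.5]
gripper_width: 11.0
```

```bash
cat > ck.py <<'E'
from h import *
from scipy.spatial.transform import Rotation as R
s=bot.get_state(); M=R.from_euler('xyz',s['ee_rot']).as_matrix()
print(s['clock'],s['ee_pos'].round(1),s['ee_rot'].round(3),'F',s['force'].round(1),'w',round(s['gripper_width'],1)); print('tool axes cols',M.round(3).tolist()); print('j',s['joint_positions'].round(2))
E
python3 ck.py; python3 - <<'E'
from h import *
s=snap('scene'); crop(s,190,110,140,120,5,'f1.png')
E
```

```text
7.375 [539.8 -23.4 294.8] [2.444 0.    1.734] F [-0.7  0.4 -2.5] w 11.0
tool axes cols [[-0.162, 0.756, 0.634], [0.987, 0.124, 0.104], [-0.0, 0.642, -0.766]]
j [-0.59 -0.26  0.53  2.24  0.09  0.43  0.07]
```

View pics/f1.png

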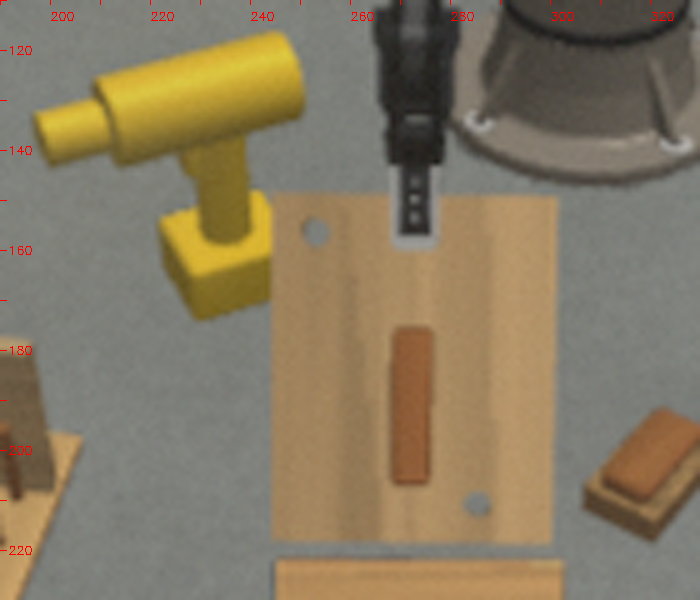

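Request:
{"op": "apply_moves", "data": {"moves": [[0, 1, 0, -20, 0, 0, 0], [0, 1, 0, -35, 0, 0, 0], [0, 0, 0, -35, 0, 0, 0], [0, 0, 0, -25, 0, 0, 0], [0, 0, 0, -10, 0, 0, 0], [0, 0, 0, 0, 0, 0, 0], [0, 0, 0, 0, 0, 0, 0]]}}

```text
clock: 8.3
ee_pos: [540.9, -27.3, 202.0]
ee_rot: [2.449, 0.004, 1.73]
force: [-0.0, 0.4, -2.8]
gripper_width: 10.5
```

```bash
python3 ck.py; python3 - <<'E'
from h import *
s=snap('scene'); crop(s,210,150,120,140,4,'f2.png')
s=snap('top'); crop(s,230,140,120,100,6,'f3.png')
E
```

```text
8.3 [540.9 -27.3 202. ] [2.449 0.004 1.73 ] F [-0.   0.4 -2.8] w 10.5
tool axes cols [[-0.159, 0.759, 0.631], [0.987, 0.124, 0.099], [-0.004, 0.639, -0.77]]
j [-1.19 -0.26  1.13  2.37  0.6   0.23 -0.37]
```

View pics/f2.png

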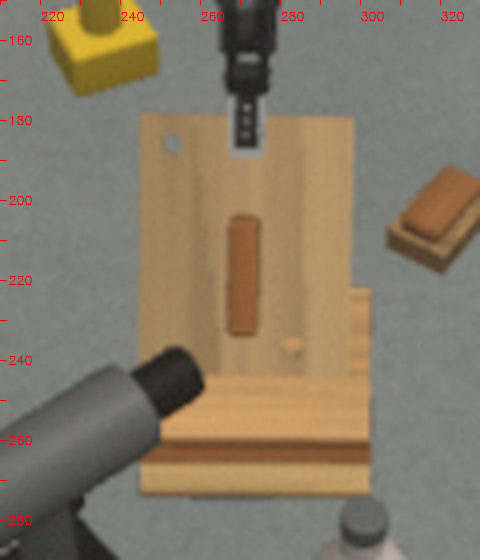

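View pics/f3.png

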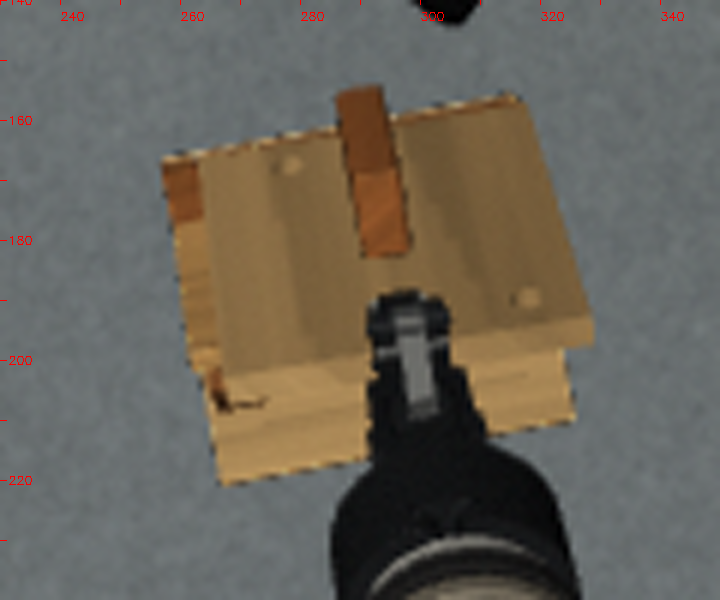

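```bash
cat > kin.py <<'E'
import numpy as np, itertools
from scipy.spatial.transform import Rotation as R
from scipy.optimize import least_squares
D=[([-1.24500831,0.39914095,0.04506237,1.53775316,-0.01870589,1.20692323,-0.05070639],[267.636,591.71,230.353],[-3.1398,0,2.71688]),
([-0.03622488,0.44056466,0.7028868,1.67105501,-0.30649835,1.14679205,0.76430214],[523.15,-323.008,202.334],[-3.13856,-.00137,1.58704]),
([-0.59,-0.26,0.53,2.24,0.09,0.43,0.07],[539.8,-23.4,294.8],[2.444,0,1.734]),
([-1.19,-0.26,1.13,2.37,0.6,0.23,-0.37],[540.9,-27.3,202.],[2.449,0.004,1.73])]
def fk(q,p,s):
    T=np.array([0,0,p[0]]);A=R.identity()
    Rz=lambda a:R.from_euler('z',a); Ry=lambda a:R.from_euler('y',a)
    A=Rz(s[0]*q[0]+p[4])*Ry(q[1]); T=T+A.apply([p[6],0,p[1]])
    A=A*Rz(s[1]*q[2])*Ry(q[3]); T=T+A.apply([p[7],0,p[2]])
    A=A*Rz(s[2]*q[4])*Ry(q[5]); T=T+A.apply([p[8],0,p[3]])
    A=A*Rz(s[3]*q[6]+p[5]); return T,A
if __name__=='__main__':
  best=None
  for s in itertools.product([1,-1],repeat=4):
   for c0 in (0,1.57,-1.57,3.14):
    def res(p):
      o=[]
      for q,t,e in D:
        T,A=fk(q,p,s); o+=list((T-t)/10); o+=list(10*(A.inv()*R.from_euler('xyz',e)).as_rotvec())
      return np.array(o)
    r=least_squares(res,[300,420,400,250,0,c0,0,0,0])
    if best is None or r.cost<best[0]: best=(r.cost,s,r.x,res(r.x))
  print(best[0],best[1],best[2].round(3)); print(best[3].reshape(-1,6).round(2))
E
python3 kin.py
```

```text
0.7783699266775167 (-1, -1, -1, -1) [ 2.16476e+02  4.79424e+02  4.66588e+02  3.07206e+02 -6.50000e-02
  1.51300e+00 -3.64600e+00 -5.21750e+01 -1.03220e+01]
[[-0.13 -0.21  0.39 -0.    0.   -0.08]
 [ 0.13 -0.27 -0.59  0.   -0.   -0.08]
 [-0.07  0.5   0.43  0.04  0.37  0.08]
 [-0.03 -0.26 -0.23 -0.04  0.41  0.07]]
```

```bash
python3 - <<'E'
from bench import bot
import re
s=bot.get_state(); t=open('kin.py').read()
i=t.index("([-1.19"); j=t.index("]\ndef fk")
t=t[:i]+repr((s['joint_positions'].tolist(),s['ee_pos'].tolist(),s['ee_rot'].tolist())).replace('array','')+t[j:]
open('kin.py','w').write(t)
E
python3 kin.py
```

```text
0.7137428238404603 (-1, -1, -1, -1) [ 2.20457e+02  4.84323e+02  4.70209e+02  3.09655e+02 -6.60000e-02
  1.51300e+00 -3.25900e+00 -4.73910e+01 -6.80800e+00]
[[-0.08 -0.19  0.41 -0.    0.   -0.08]
 [ 0.11 -0.26 -0.58  0.   -0.   -0.08]
 [-0.14  0.52  0.32  0.04  0.37  0.08]
 [ 0.04 -0.23 -0.15 -0.01  0.42  0.07]]
```

```bash
cat > kin2.py <<'E'
from kin import *
S=(-1,-1,-1,-1)
def fk2(q,p):
    q=np.array(q)+p[9:16]; q=q.copy()
    T=np.array([0,0,p[0]])
    Rz=lambda a:R.from_euler('z',-a); Ry=lambda a:R.from_euler('y',a)
    A=Rz(q[0])*Ry(q[1]); T=T+A.apply([p[1],p[2],p[3]])
    A=A*Rz(q[2])*Ry(q[3]); T=T+A.apply([p[4],p[5],p[6]])
    A=A*Rz(q[4])*Ry(q[5]); T=T+A.apply([p[7],p[16],p[8]])
    A=A*Rz(q[6]); return T,A
p0=np.array([220,0,0,484,0,0,470,0,310]+[0]*6+[-1.57]+[0.])
def res(p):
  o=[]
  for q,t,e in D:
    T,A=fk2(q,p); o+=list((T-t)/10); o+=list(10*(A.inv()*R.from_euler('xyz',e)).as_rotvec())
  return np.array(o+list((p-p0)[[1,2,4,5,7,16]]/100)+list((p-p0)[9:16]*2))
r=least_squares(res,p0); P=r.x
LO=np.array([-2.82,-.49,-1.37,0,-1.36,.23,-2.94]);HI=np.array([2.82,2.23,1.46,2.46,4.5,2,2.94])
def ik(pos,M,n=40,seed=0,q0=None):
    rng=np.random.default_rng(seed); Rt=R.from_matrix(M); out=[]
    for i in range(n):
        x0=rng.uniform(LO,HI) if (i or q0 is None) else q0
        f=lambda q:np.r_[(fk2(q,P)[0]-pos)/10,10*(fk2(q,P)[1].inv()*Rt).as_rotvec()]
        o=least_squares(f,np.clip(x0,LO+1e-6,HI-1e-6),bounds=(LO,HI),max_nfev=60); out.append((o.cost,o.x))
    return sorted(out,key=lambda a:a[0])
if __name__=='__main__':
  print(r.cost,P.round(3)); print(r.fun[:24].reshape(-1,6).round(2))
E
python3 kin2.py
cat > tgt.py <<'E'
from kin2 import *
c,s=np.cos(.163),np.sin(.163); Rr=np.array([[c,-s,0],[s,c,0],[0,0,1]])
lz=Rr@[-.643,0,.766]; lx=Rr@[.766,0,.643]; ly=Rr@[0,1,0]
corner=np.array([586.3,-14.4,0])+Rr@[35,0,22]; org=corner+6*lx
E
python3 - <<'E'
from tgt import *
# current hold: tool y = +lx, tool z=-lz, tool x = y×z
for h in (0,20,40,60):
  for sg in (1,-1):
    y=sg*lx; z=-lz; x=np.cross(y,z); M=np.c_[x,y,z]
    o=ik(org+135*lz+[0,0,h],M)
    print(h,sg,[ (round(a,2),b.round(2).tolist()) for a,b in o[:2]])
E
```

```text
0.07530160620521768 [ 2.49012e+02  7.44000e-01 -9.68600e+00  5.18579e+02 -1.15720e+01
 -1.80270e+01  4.74338e+02 -1.72700e+00  3.33406e+02 -1.20000e-02
  0.00000e+00  3.10000e-02  1.10000e-02 -1.40000e-02 -1.00000e-02
 -1.54500e+00 -9.52300e+00]
[[ 0.06 -0.02 -0.03 -0.   -0.01  0.04]
 [-0.   -0.05  0.    0.08  0.05  0.01]
 [-0.09  0.17  0.04  0.01 -0.06 -0.04]
 [ 0.06 -0.06 -0.01 -0.09 -0.01 -0.02]]
0 1 [(np.float64(0.0), [-0.4, 0.1, 0.5, 2.41, 4.49, 0.23, 1.97]), (np.float64(0.0), [-0.5, 0.11, 0.6, 2.41, 4.5, 0.25, 1.96])]
0 -1 [(np.float64(0.0), [-0.37, 0.1, 0.47, 2.41, 4.49, 0.23, -1.17]), (np.float64(0.0), [-0.37, 0.1, 0.47, 2.41, 4.49, 0.23, -1.17])]
20 1 [(np.float64(0.0), [-1.56, -0.41, 1.46, 2.44, 1.59, 0.27, -1.28]), (np.float64(0.02), [-0.79, 0.06, 0.89, 2.39, -1.36, 0.23, 1.53])]
20 -1 [(np.float64(0.0), [-1.56, -0.41, 1.46, 2.44, 1.59, 0.28, 1.86]), (np.float64(0.0), [-1.56, -0.41, 1.46, 2.44, 1.6, 0.27, 1.86])]
40 1 [(np.float64(0.0), [-1.45, -0.35, 1.36, 2.42, 1.31, 0.23, -1.03]), (np.float64(0.0), [-1.45, -0.35, 1.36, 2.42, 1.31, 0.23, -1.03])]
40 -1 [(np.float64(0.0), [-1.45, -0.36, 1.35, 2.42, 1.32, 0.24, 2.1]), (np.float64(0.0), [-1.46, -0.39, 1.35, 2.42, 1.36, 0.28, 2.07])]
60 1 [(np.float64(0.0), [1.12, -0.03, -1.04, 2.33, -0.95, 0.23, 1.11]), (np.float64(0.0), [1.46, -0.04, -1.36, 2.33, -1.02, 0.26, 1.18])]
60 -1 [(np.float64(0.0), [1.08, -0.03, -1.01, 2.33, -0.95, 0.23, -2.03]), (np.float64(0.0), [-1.32, -0.32, 1.23, 2.4, 1.01, 0.23, 2.39])]
```

```bash
python3 - <<'E'
from tgt import *
y=lx; z=-lz; x=np.cross(y,z); M=np.c_[x,y,z]
for h in (0,30,70,120):
  o=[b for a,b in ik(org+135*lz+[0,0,h],M,60,1) if a<1e-3]
  o.sort(key=lambda b:-min((b-LO).min(),(HI-b).min()))
  print(h,len(o),[b.round(2).tolist() for b in o[:5]])
E
```

```text
0 6 [[-0.47, 0.1, 0.58, 2.41, 4.5, 0.24, 1.96], [-0.48, 0.1, 0.59, 2.41, 4.5, 0.24, 1.96], [-0.49, 0.11, 0.6, 2.41, 4.5, 0.25, 1.96], [-0.38, 0.1, 0.48, 2.41, 4.49, 0.23, 1.97], [-0.37, 0.1, 0.47, 2.41, 4.49, 0.23, 1.97]]
30 25 [[-1.51, -0.38, 1.41, 2.43, 1.46, 0.25, -1.17], [-1.5, -0.36, 1.42, 2.43, 1.46, 0.23, -1.17], [-1.16, 0.04, 1.26, 2.39, -1.36, 0.23, 1.54], [-1.15, 0.04, 1.26, 2.39, -1.36, 0.23, 1.54], [-1.15, 0.04, 1.26, 2.39, -1.36, 0.23, 1.54]]
70 35 [[1.38, -0.08, -1.26, 2.32, -1.02, 0.3, 1.17], [1.42, -0.09, -1.3, 2.32, -1.04, 0.31, 1.19], [1.21, -0.06, -1.11, 2.32, -0.96, 0.28, 1.11], [-1.29, -0.35, 1.18, 2.39, 0.99, 0.28, -0.74], [0.68, -0.05, -0.61, 2.33, -0.85, 0.24, 1.0]]
120 39 [[1.24, -0.21, -1.05, 2.26, -0.94, 0.48, 1.06], [1.21, -0.2, -1.03, 2.26, -0.92, 0.47, 1.04], [1.13, -0.18, -0.97, 2.26, -0.88, 0.45, 1.0], [1.03, -0.17, -0.89, 2.26, -0.84, 0.43, 0.96], [1.03, -0.17, -0.89, 2.26, -0.84, 0.43, 0.96]]
```

```bash
python3 - <<'E'
from tgt import *
def best(pos,M,n=25):
  o=[b for a,b in ik(pos,M,n,1) if a<1e-2]
  if not o: return None
  b=max(o,key=lambda b:min((b-LO).min(),(HI-b).min())); return round(min((b-LO).min(),(HI-b).min()),2),b.round(2).tolist()
for psi in (-75,-60,-45,-30,30,45,60,75):
  a=np.radians(psi); z=-lz*np.cos(a)+ly*np.sin(a); y=lx; M=np.c_[np.cross(y,z),y,z]
  for g in (135,):
    # grasp pt kept 19 behind TCP at lid z~154
    gp=org+150*lz; print('psi',psi,best(gp+19*z,M), best(gp+19*z+np.array([0,0,60]),M))
for tilt in (35,30,25,20):
  a=np.radians(tilt); lz2=Rr@[-np.sin(a),0,np.cos(a)]; lx2=Rr@[np.cos(a),0,np.sin(a)]
  M=np.c_[np.cross(lx2,-lz2),lx2,-lz2]; print('tilt',tilt,best(org+135*lz2,M),best(org+135*lz2+np.array([0,0,40]),M))
E
```

```text
psi -75 (np.float64(0.35), [-0.45, 0.7, -0.22, 2.11, 1.3, 1.59, -2.02]) (np.float64(0.35), [-0.45, 0.58, -0.22, 2.11, 1.29, 1.61, -1.91])
psi -60 (np.float64(0.23), [-0.09, 0.59, -0.62, 2.23, 1.48, 1.54, -2.01]) (np.float64(0.24), [0.22, 0.59, -1.01, 2.22, 1.5, 1.73, -1.89])
psi -45 (np.float64(0.12), [0.44, 0.63, -1.16, 2.34, 1.66, 1.53, -1.92]) (np.float64(0.15), [0.41, 0.37, -1.08, 2.31, 1.51, 1.32, -1.78])
psi -30 (np.float64(0.04), [0.75, 0.5, -1.32, 2.42, 1.75, 1.14, -1.82]) (np.float64(0.09), [0.77, 0.17, -1.23, 2.37, 1.52, 0.83, -1.65])
psi 30 (np.float64(0.26), [1.2, 0.46, -0.94, 2.2, -0.93, 0.57, 1.51]) (np.float64(0.3), [1.18, 0.3, -0.88, 2.16, -0.95, 0.74, 1.43])
psi 45 (np.float64(0.39), [1.13, 0.6, -0.81, 2.07, -0.83, 0.85, 1.52]) (np.float64(0.4), [0.95, 0.42, -0.56, 2.04, -0.96, 1.05, 1.53])
psi 60 (np.float64(0.53), [1.0, 0.72, -0.64, 1.93, -0.81, 1.15, 1.57]) (np.float64(0.55), [1.13, 0.67, -0.82, 1.91, -0.75, 1.16, 1.42])
psi 75 (np.float64(0.56), [1.08, 0.96, -0.81, 1.78, -0.62, 1.29, 1.43]) (np.float64(0.55), [1.08, 0.85, -0.82, 1.78, -0.69, 1.36, 1.39])
tilt 35 (np.float64(0.0), [-0.54, 0.11, 0.61, 2.33, -1.06, 0.23, 1.2]) (np.float64(0.04), [-1.04, 0.0, 1.08, 2.31, -0.53, 0.27, 0.69])
tilt 30 (np.float64(0.2), [-1.07, 0.31, 1.26, 2.25, -1.08, 0.51, 1.17]) (np.float64(0.17), [-0.89, 0.06, 0.93, 2.22, -0.4, 0.4, 0.53])
tilt 25 (np.float64(0.26), [-0.82, 0.22, 0.92, 2.17, -0.62, 0.49, 0.72]) (np.float64(0.32), [-0.98, 0.15, 1.06, 2.13, -0.45, 0.55, 0.56])
tilt 20 (np.float64(0.38), [-0.81, 0.29, 0.93, 2.08, -0.55, 0.62, 0.64]) (np.float64(0.42), [-0.89, 0.22, 0.99, 2.04, -0.42, 0.69, 0.52])
```

```bash
cat >> tgt.py <<'E'
cb,sb=np.cos(-.258),np.sin(-.258); Rb=np.array([[cb,-sb,0],[sb,cb,0],[0,0,1]]); bo=np.array([510,332.2,0])
def best(pos,M,n=25):
  o=[b for a,b in ik(pos,M,n,1) if a<1e-2]
  if not o: return None
  b=max(o,key=lambda b:min((b-LO).min(),(HI-b).min())); return round(min((b-LO).min(),(HI-b).min()),2),b.round(2).tolist()
E
python3 - <<'E'
from tgt import *
# lid axes on base: z=-bx, x=up, y=by
B=(Rb@[-1,0,0],Rb@[0,1,0],np.array([0,0,1.]),bo+Rb@[80,0,66])
L=(lz,ly,lx,org)
for al in (0,10,20,30,40,50):
  for nm,(Z,Y,X,O) in (('rest',L),('base',B)):
    a=np.radians(al); z=-X*np.cos(a)-Z*np.sin(a)  # lean tool body toward lid +z
    for sg in (1,-1):
      y=sg*Y; M=np.c_[np.cross(y,z),y,z]; gp=O+65*Z+28*X
      print(al,nm,sg,best(gp+19*z,M,14),best(gp+19*z+np.array([0,0,80]),M,14))
E
```

```text
0 rest 1 (np.float64(0.11), [-0.2, 1.0, 0.24, 1.13, -0.06, 1.89, 1.76]) (np.float64(0.0), [-0.16, 0.91, 0.17, 1.1, -0.0, 2.0, 1.73])
0 rest -1 (np.float64(0.08), [-0.37, 1.09, 0.62, 1.14, -0.28, 1.92, -1.18]) (np.float64(0.0), [-0.22, 0.93, 0.28, 1.1, -0.06, 2.0, -1.36])
0 base 1 (np.float64(0.67), [-0.96, 0.54, 0.45, 1.77, -0.3, 0.9, 0.93]) (np.float64(0.76), [-0.32, 0.42, -0.41, 1.7, 0.19, 1.05, 0.52])
0 base -1 (np.float64(0.68), [-0.97, 0.55, 0.46, 1.77, -0.31, 0.91, -2.2]) (np.float64(0.63), [-0.91, 0.43, 0.37, 1.71, -0.18, 1.04, -2.31])
10 rest 1 (np.float64(0.3), [-0.21, 0.89, 0.24, 1.26, -0.08, 1.7, 1.76]) (np.float64(0.18), [-0.17, 0.81, 0.18, 1.22, -0.02, 1.82, 1.72])
10 rest -1 (np.float64(0.3), [-0.16, 0.88, 0.14, 1.26, -0.02, 1.7, -1.44]) (np.float64(0.18), [-0.06, 0.79, -0.03, 1.22, 0.07, 1.82, -1.51])
10 base 1 (np.float64(0.55), [-0.42, 0.46, -0.35, 1.86, 0.43, 0.78, 0.28]) (np.float64(0.66), [-0.33, 0.38, -0.47, 1.8, 0.4, 0.94, 0.32])
10 base -1 (np.float64(0.48), [-0.99, 0.48, 0.37, 1.87, -0.05, 0.72, -2.46]) (np.float64(0.61), [-1.23, 0.44, 0.68, 1.8, -0.18, 0.89, 
[... 1529 characters left out ...]
0.55])
40 base -1 (np.float64(0.37), [-0.36, 0.52, -0.69, 2.09, 1.42, 0.97, 2.41]) (np.float64(0.34), [-0.2, 0.42, -0.88, 2.04, 1.28, 1.05, 2.6])
50 rest 1 (np.float64(0.64), [0.14, 0.48, -0.25, 1.8, 0.15, 0.87, 1.55]) (np.float64(0.73), [0.3, 0.41, -0.46, 1.73, 0.21, 1.04, 1.5])
50 rest -1 (np.float64(0.66), [0.33, 0.51, -0.51, 1.8, 0.31, 0.9, -1.72]) (np.float64(0.67), [-0.63, 0.51, 0.79, 1.74, -0.41, 1.08, -1.11])
50 base 1 (np.float64(0.32), [-0.26, 0.67, -0.92, 2.14, 1.66, 1.29, -0.92]) (np.float64(0.35), [-0.26, 0.48, -0.9, 2.11, 1.49, 1.2, -0.76])
50 base -1 (np.float64(0.32), [-0.26, 0.67, -0.91, 2.14, 1.66, 1.29, 2.22]) (np.float64(0.35), [-0.7, 0.36, -0.35, 2.11, 1.37, 0.97, 2.41])
```

Request:
{"op": "apply_moves", "data": {"moves": [[0, 0, 0, 10, -0.0095, 0.0575, 0], [0, 0, 0, 10, -0.0095, 0.0575, 0], [0, 0, 0, 0, -0.0095, 0.0575, 0], [0, 0, 0, 0, 0, 0, 0], [0, 0, 0, 0, 0, 0, 0]]}}

```text
clock: 9.02
ee_pos: [539.2, -27.7, 220.3]
ee_rot: [2.626, 0.004, 1.73]
force: [-0.2, -0.0, -3.0]
gripper_width: 10.5
```

```bash
python3 ck.py; python3 - <<'E'
from tgt import *
for t in (30,):
  a=np.radians(t); lz2=Rr@[-np.sin(a),0,np.cos(a)]; lx2=Rr@[np.cos(a),0,np.sin(a)]
  print('corner',corner,'lower edge target: back-bottom edge at corner; TCP', corner+6*lx2+135*lz2, corner+6*lx2+135*lz2+8*lx)
E
```

```text
9.025 [539.2 -27.7 220.3] [2.626 0.004 1.73 ] F [-0.2 -0.  -3. ] w 10.5
tool axes cols [[-0.159, 0.858, 0.488], [0.987, 0.14, 0.075], [-0.004, 0.493, -0.87]]
j [-1.34 -0.31  1.19  2.22  0.5   0.56 -0.29]
corner [620.83607104  -8.72022915  22.        ] lower edge target: back-bottom edge at corner; TCP [559.35806801 -18.83084564 141.91342951] [565.40484068 -17.83639891 147.05742951]
```

```bash
cat > path.py <<'E'
from tgt import *
from bench import bot
def cont(q,poses):
    for pos,M in poses:
        Rt=R.from_matrix(M)
        f=lambda x:np.r_[(fk2(x,P)[0]-pos)/10,10*(fk2(x,P)[1].inv()*Rt).as_rotvec(),.02*(x-q)]
        o=least_squares(f,np.clip(q,LO+1e-6,HI-1e-6),bounds=(LO,HI)); q=o.x
        print(pos.round(0),np.abs(o.fun[:6]).max().round(2),q.round(2).tolist())
    return q
E
python3 - <<'E'
from path import *
s=bot.get_state();q=s['joint_positions']
for t in (30,25,20):
  print(t)
  a=np.radians(t); lz2=Rr@[-np.sin(a),0,np.cos(a)]; lx2=Rr@[np.cos(a),0,np.sin(a)]
  M=np.c_[np.cross(lx2,-lz2),lx2,-lz2]; e=corner+6*lx2+135*lz2+8*lx
  cont(q,[(s['ee_pos']*(1-k)+e*k,M) for k in np.linspace(0,1,6)])
E
```

```text
30
[539. -28. 220.] 0.0 [-1.32, -0.31, 1.18, 2.23, 0.51, 0.54, -0.3]
[544. -26. 206.] 0.0 [-1.4, -0.29, 1.27, 2.24, 0.51, 0.49, -0.29]
[550. -24. 191.] 0.0 [-1.51, -0.28, 1.39, 2.25, 0.52, 0.45, -0.3]
[555. -22. 176.] 0.0 [-1.62, -0.36, 1.46, 2.26, 0.74, 0.47, -0.5]
[560. -20. 162.] 0.08 [-1.69, -0.49, 1.46, 2.27, 1.03, 0.55, -0.76]
[565. -18. 147.] 0.81 [-1.71, -0.49, 1.46, 2.32, 1.23, 0.53, -0.96]
25
[539. -28. 220.] 0.0 [-1.44, -0.31, 1.28, 2.17, 0.47, 0.65, -0.26]
[547. -25. 207.] 0.0 [-1.54, -0.3, 1.38, 2.17, 0.48, 0.62, -0.27]
[554. -23. 193.] 0.0 [-1.65, -0.35, 1.46, 2.17, 0.6, 0.62, -0.38]
[561. -21. 179.] 0.01 [-1.73, -0.49, 1.46, 2.18, 0.84, 0.69, -0.59]
[569. -18. 166.] 0.6 [-1.73, -0.49, 1.46, 2.23, 1.0, 0.62, -0.74]
[576. -16. 152.] 1.13 [-1.73, -0.49, 1.46, 2.28, 1.15, 0.58, -0.9]
20
[539. -28. 220.] 0.0 [-1.58, -0.32, 1.39, 2.1, 0.46, 0.77, -0.26]
[549. -25. 207.] 0.0 [-1.69, -0.38, 1.46, 2.1, 0.56, 0.78, -0.35]
[558. -22. 195.] 0.08 [-1.76, -0.49, 1.46, 2.11, 0.74, 0.82, -0.51]
[568. -20. 182.] 0.69 [-1.76, -0.49, 1.46, 2.16, 0.85, 0.74, -0.61]
[577. -17. 169.] 1.29 [-1.76, -0.49, 1.46, 2.21, 0.98, 0.67, -0.74]
[587. -14. 156.] 1.8 [-1.76, -0.49, 1.46, 2.25, 1.11, 0.62, -0.86]
```

```bash
python3 - <<'E'
from path import *
q0=bot.get_state()['joint_positions']; e0=bot.get_state()['ee_pos']
def pose(t,off):
  a=np.radians(t); lz2=Rr@[-np.sin(a),0,np.cos(a)]; lx2=Rr@[np.cos(a),0,np.sin(a)]
  return corner+6*lx2+135*lz2+np.array(off), np.c_[np.cross(lx2,-lz2),lx2,-lz2]
print('backward from goal')
for t in (25,30):
  g,M=pose(t,[0,0,0]); o=[b for a,b in ik(g,M,40,3) if a<1e-3 and b[1]>.1 and abs(b[2])<1]
  o.sort(key=lambda b:abs(b[2]))
  for b in o[:1]: cont(b,[pose(t,[0,0,h]) for h in (0,30,60,90,120,150)])
print('unwind')
q=cont(q0,[pose(t,[x,0,h]) for t,x,h in ((30,0,75),(20,10,80),(10,30,110),(0,50,130),(0,80,120),(0,80,90),(0,60,60),(10,30,50),(20,0,50),(25,0,30),(30,0,20),(30,0,0))])
E
```

```text
backward from goal
[570. -17. 147.] 0.0 [0.02, 0.14, -0.04, 2.16, -0.17, 0.41, 0.29]
[570. -17. 177.] 0.0 [0.02, 0.1, -0.03, 2.13, -0.14, 0.48, 0.27]
[570. -17. 207.] 0.0 [0.02, 0.06, -0.03, 2.1, -0.12, 0.56, 0.25]
[570. -17. 237.] 0.0 [0.02, 0.03, -0.03, 2.06, -0.11, 0.63, 0.23]
[570. -17. 267.] 0.0 [0.02, -0.0, -0.03, 2.02, -0.1, 0.7, 0.22]
[570. -17. 297.] 0.0 [0.02, -0.03, -0.03, 1.97, -0.09, 0.77, 0.2]
[559. -19. 142.] 0.0 [0.14, 0.11, -0.14, 2.25, -0.29, 0.28, 0.43]
[559. -19. 172.] 0.0 [0.13, 0.06, -0.13, 2.22, -0.24, 0.35, 0.38]
[559. -19. 202.] 0.0 [0.13, 0.02, -0.13, 2.19, -0.21, 0.43, 0.34]
[559. -19. 232.] 0.0 [0.13, -0.02, -0.13, 2.15, -0.19, 0.5, 0.31]
[559. -19. 262.] 0.0 [0.13, -0.05, -0.13, 2.11, -0.17, 0.58, 0.29]
[559. -19. 292.] 0.0 [0.14, -0.08, -0.13, 2.06, -0.16, 0.65, 0.28]
unwind
[559. -19. 217.] 0.0 [-1.47, -0.28, 1.32, 2.2, 0.49, 0.52, -0.29]
[591. -15. 231.] 0.32 [-1.8, -0.49, 1.46, 2.02, 0.73, 0.87, -0.5]
[634. -12. 266.] 2.41 [-1.86, -0.49, 1.46, 1.93, 0.78, 0.94, -0.53]
[677.  -8. 287.] 4.88 [-1.89, -0.49, 1.46, 1.89, 0.84, 0.92, -0.57]
[707.  -8. 277.] 5.87 [-1.87, -0.49, 1.46, 1.94, 0.96, 0.81, -0.66]
[707.  -8. 247.] 6.15 [-1.85, -0.49, 1.46, 2.01, 1.04, 0.74, -0.74]
[687.  -8. 217.] 5.94 [-1.84, -0.49, 1.46, 2.07, 1.06, 0.72, -0.78]
[634. -12. 206.] 3.42 [-1.81, -0.49, 1.46, 2.1, 0.98, 0.74, -0.72]
[581. -15. 201.] 0.64 [-1.78, -0.49, 1.46, 2.1, 0.81, 0.78, -0.58]
[570. -17. 177.] 0.35 [-1.74, -0.49, 1.46, 2.2, 0.91, 0.66, -0.67]
[559. -19. 162.] 0.05 [-1.69, -0.49, 1.46, 2.27, 1.03, 0.55, -0.75]
[559. -19. 142.] 0.81 [-1.7, -0.49, 1.46, 2.34, 1.24, 0.52, -0.97]
```

Request:
{"op": "apply_moves", "data": {"moves": [[0, 0, 2, 35, 0, 0, 0], [0, 0, 2, 40, 0, 0, 0], [0, 10, 2, 10, -0.0142, 0.086, 0], [0, 10, 2, 5, -0.0142, 0.086, 0], [0, 15, 2, 0, -0.0142, 0.086, 0], [0, 15, 0, 0, -0.0142, 0.086, 0], [0, 15, 0, 0, -0.0142, 0.086, 0], [0, 15, 0, 0, -0.0142, 0.085, 0]]}}

```text
clock: 10.02
ee_pos: [548.8, -14.4, 337.2]
ee_rot: [3.067, 0.013, 1.735]
force: [0.1, -0.6, -3.0]
gripper_width: 10.3
```

```bash
python3 ck.py
```

```text
10.025 [548.8 -14.4 337.2] [3.067 0.013 1.735] F [ 0.1 -0.6 -3. ] w 10.3
tool axes cols [[-0.163, 0.984, 0.075], [0.986, 0.164, -0.001], [-0.013, 0.074, -0.997]]
j [-1.93 -0.49  1.45  1.7   0.53  1.45 -0.36]
```

```bash
cat > sim.py <<'E'
from path import *
def pose2(x,y,z,t,yaw=.163):
  a=np.radians(t); c,s=np.cos(yaw),np.sin(yaw); Q=np.array([[c,-s,0],[s,c,0],[0,0,1]])
  lz2=Q@[-np.sin(a),0,np.cos(a)]; lx2=Q@[np.cos(a),0,np.sin(a)]
  return np.array([x,y,z],float), np.c_[np.cross(lx2,-lz2),lx2,-lz2]
def way(q,wps,n=6):
    prev=None
    qs=[]
    for w in wps:
        if prev is not None:
            for k in np.linspace(0,1,n+1)[1:]:
                v=np.array(prev)*(1-k)+np.array(w)*k
                pos,M=pose2(*v); Rt=R.from_matrix(M)
                f=lambda x:np.r_[(fk2(x,P)[0]-pos)/10,10*(fk2(x,P)[1].inv()*Rt).as_rotvec(),.02*(x-q)]
                o=least_squares(f,np.clip(q,LO+1e-6,HI-1e-6),bounds=(LO,HI)); q=o.x
            print(w,np.abs(o.fun[:6]).max().round(2),q.round(2).tolist())
        prev=w
    return q
E
python3 - <<'E'
from sim import *
q=bot.get_state()['joint_positions']
way(q,[(549,-14,337,4),(530,-20,330,20),(500,-20,330,35),(480,-20,340,40),(480,-20,400,45),(440,-20,400,45)])
print()
way(q,[(549,-14,337,4),(500,-20,400,4),(450,-20,450,4),(400,-20,450,4)])
E
```

```text
(530, -20, 330, 20) 0.0 [-1.48, -0.49, 1.07, 1.96, 0.58, 1.11, -0.42]
(500, -20, 330, 35) 0.0 [-0.97, -0.49, 0.69, 2.19, 0.54, 0.76, -0.38]
(480, -20, 340, 40) 0.0 [-0.67, -0.49, 0.47, 2.26, 0.4, 0.63, -0.25]
(480, -20, 400, 45) 0.0 [-0.37, -0.49, 0.26, 2.21, 0.14, 0.62, -0.01]
(440, -20, 400, 45) 0.34 [0.35, -0.49, -0.15, 2.2, -0.48, 0.77, 0.61]

(500, -20, 400, 4) 0.0 [-1.71, -0.45, 1.22, 1.68, 0.46, 1.54, -0.35]
(450, -20, 450, 4) 0.0 [-1.54, -0.47, 0.99, 1.67, 0.44, 1.66, -0.39]
(400, -20, 450, 4) 0.0 [-1.35, -0.49, 0.79, 1.75, 0.4, 1.67, -0.4]
```

```bash
python3 - <<'E'
from sim import *
q=bot.get_state()['joint_positions']
q=way(q,[(549,-14,337,4),(500,-20,330,35),(480,-20,400,45),(465,-20,400,45),(500,-20,400,35),(560,-20,370,22),(580,-18,297,22),(575,-17,200,24),(562,-18.5,150,29)])
E
```

```text
(500, -20, 330, 35) 0.0 [-0.97, -0.49, 0.69, 2.19, 0.54, 0.76, -0.38]
(480, -20, 400, 45) 0.0 [-0.37, -0.49, 0.26, 2.21, 0.14, 0.62, -0.01]
(465, -20, 400, 45) 0.0 [-0.15, -0.49, 0.12, 2.22, -0.06, 0.63, 0.18]
(500, -20, 400, 35) 0.0 [-0.15, -0.32, 0.12, 2.05, -0.05, 0.81, 0.16]
(560, -20, 370, 22) 0.0 [-0.15, -0.07, 0.13, 1.83, -0.05, 0.99, 0.16]
(580, -18, 297, 22) 0.0 [-0.15, 0.01, 0.14, 1.92, -0.07, 0.83, 0.19]
(575, -17, 200, 24) 0.0 [-0.14, 0.08, 0.13, 2.08, -0.14, 0.57, 0.26]
(562, -18.5, 150, 29) 0.0 [-0.08, 0.1, 0.09, 2.23, -0.32, 0.33, 0.45]
```

Request:
{"op": "apply_moves", "data": {"moves": [[0, -10, -1, 0, 0.0174, -0.1056, 0], [0, -10, -1, 0, 0.0174, -0.1056, 0], [0, -10, -1, 0, 0.0174, -0.1056, 0], [0, -10, -1, 0, 0.0174, -0.1056, 0], [0, -10, -1, 0, 0.0174, -0.1056, 0], [0, -10, 0, 32, 0.0142, -0.0861, 0], [0, -10, 0, 32, 0.0142, -0.0861, 0], [0, 0, 0, 0, 0, 0, 0]]}}

```text
clock: 11.02
ee_pos: [481.1, -24.9, 387.8]
ee_rot: [2.395, 0.007, 1.718]
force: [0.5, -0.4, -2.8]
gripper_width: 10.4
```

```bash
python3 ck.py
```

```text
11.025 [481.1 -24.9 387.8] [2.395 0.007 1.718] F [ 0.5 -0.4 -2.8] w 10.4
tool axes cols [[-0.146, 0.725, 0.673], [0.989, 0.112, 0.095], [-0.007, 0.679, -0.734]]
j [-0.5  -0.49  0.34  2.2   0.25  0.67 -0.11]
```

Prediction holds. A little further in, then out again.

Request:
{"op": "apply_moves", "data": {"moves": [[0, -10, 2, 6, 0, 0, 0], [0, -10, 2, 6, 0, 0, 0], [0, 0, 0, 0, 0, 0, 0], [0, 0, 0, 0, 0, 0, 0]]}}

```text
clock: 11.52
ee_pos: [462.0, -15.5, 399.0]
ee_rot: [2.396, 0.005, 1.73]
force: [0.5, 0.8, -2.3]
gripper_width: 10.7
```

```bash
python3 ck.py
```

```text
11.525 [462.  -15.5 399. ] [2.396 0.005 1.73 ] F [ 0.5  0.8 -2.3] w 10.7
tool axes cols [[-0.158, 0.725, 0.67], [0.987, 0.119, 0.104], [-0.005, 0.678, -0.735]]
j [-0.25 -0.49  0.17  2.2   0.03  0.68  0.07]
```

Request:
{"op": "apply_moves", "data": {"moves": [[0, 19, 0, -10, -0.0088, 0.0536, 0], [0, 19, 0, -10, -0.0088, 0.0536, 0], [0, 19, 0, -15, -0.0088, 0.0536, 0], [0, 19, 0, -20, -0.0088, 0.0536, 0], [0, 19, 0, -22, -0.0088, 0.0536, 0], [0, 18, -1, -25, -0.0088, 0.0536, 0], [0, 0, 0, -20, 0, 0, 0], [0, 0, 0, 0, 0, 0, 0]]}}

```text
clock: 12.52
ee_pos: [574.0, -15.5, 275.3]
ee_rot: [2.726, 0.007, 1.733]
force: [-0.6, -0.5, -3.3]
gripper_width: 10.8
```

```bash
python3 ck.py
```

```text
12.525 [574.  -15.5 275.3] [2.726 0.007 1.733] F [-0.6 -0.5 -3.3] w 10.8
tool axes cols [[-0.161, 0.902, 0.4], [0.987, 0.15, 0.059], [-0.007, 0.404, -0.915]]
j [-0.3  -0.    0.28  1.99 -0.08  0.74  0.19]
```

Request:
{"op": "apply_moves", "data": {"moves": [[0, 0, 0, -25, 0, 0, 0], [0, -1, 0, -30, 0, 0, 0], [0, -2, -0.5, -25, 0.0074, -0.0449, 0], [0, -2, -0.5, -15, 0.0074, -0.0449, 0], [0, 0, 0, -8, 0, 0, 0], [0, 0, 0, 0, 0, 0, 0], [0, 0, 0, 0, 0, 0, 0]]}}

```text
clock: 13.4
ee_pos: [571.7, -17.8, 176.9]
ee_rot: [2.626, 0.006, 1.73]
force: [0.4, -0.5, -3.1]
gripper_width: 10.6
```

```bash
python3 ck.py; python3 - <<'E'
from h import *
s=snap('scene'); crop(s,220,150,100,130,5,'g1.png')
s=snap('top'); crop(s,230,140,110,90,6,'g2.png')
E
```

```text
13.4 [571.7 -17.8 176.9] [2.626 0.006 1.73 ] F [ 0.4 -0.5 -3.1] w 10.6
tool axes cols [[-0.158, 0.859, 0.488], [0.987, 0.141, 0.073], [-0.006, 0.493, -0.87]]
j [-0.26  0.08  0.27  2.2  -0.27  0.37  0.39]
```

View pics/g1.png

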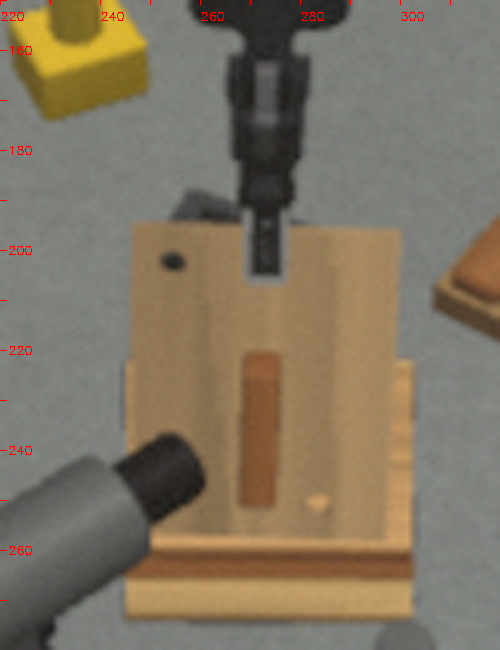

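View pics/g2.png

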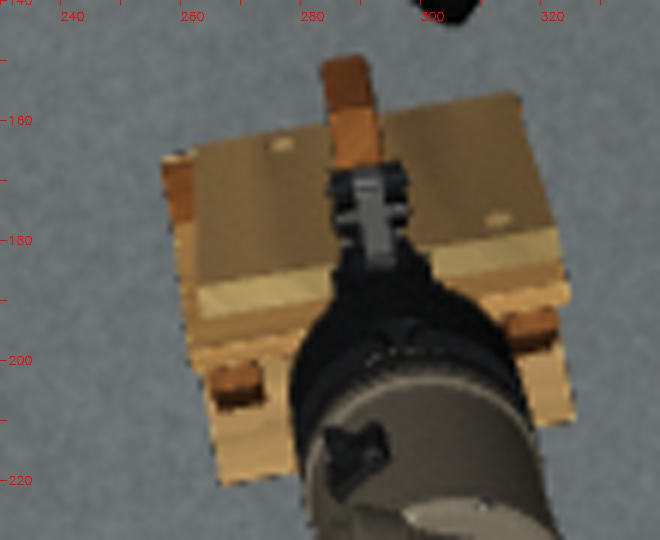

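Request:
{"op": "apply_moves", "data": {"moves": [[0, -3, 1, -12, 0, 0, 0], [0, -2, 1, -10, 0, 0, 0], [0, 0, 1, -5, 0, 0, 0], [0, 0, 0, 0, 0, 0, 0]]}}

```text
clock: 14.0
ee_pos: [565.5, -18.5, 149.8]
ee_rot: [2.626, 0.007, 1.725]
force: [-13.4, -7.5, 18.1]
gripper_width: 10.8
```

Request:
{"op": "apply_moves", "data": {"moves": [[0, -2, 0, -3, 0, 0, 0], [0, -1, 0, -2, 0, 0, 0], [0, 0, 0, 0, 0, 0, 0]]}}

```text
clock: 14.38
ee_pos: [564.9, -19.7, 148.7]
ee_rot: [2.619, 0.008, 1.723]
force: [-25.4, -9.8, 37.9]
gripper_width: 10.9
```

```bash
python3 ck.py
```

```text
14.375 [564.9 -19.7 148.7] [2.619 0.008 1.723] F [-25.4  -9.8  37.9] w 10.9
tool axes cols [[-0.152, 0.856, 0.494], [0.988, 0.135, 0.069], [-0.008, 0.499, -0.866]]
j [-0.23  0.11  0.24  2.24 -0.36  0.29  0.48]
```

Request:
{"op": "apply_moves", "data": {"moves": [[0, -2, 0, 3, 0, 0, 0], [0, 0, 0, 0, 0, 0, 0], [0, -2, 0, -1.5, 0, 0, 0], [0, 0, 0, 0, 0, 0, 0]]}}

```text
clock: 14.88
ee_pos: [558.3, -15.0, 144.5]
ee_rot: [2.629, 0.006, 1.729]
force: [-0.2, 0.6, 0.0]
gripper_width: 10.4
```

```bash
python3 ck.py; python3 - <<'E'
from h import *
s=snap('scene'); crop(s,220,170,100,110,6,'g3.png')
s=snap('top'); crop(s,230,140,110,90,6,'g4.png')
E
```

```text
14.875 [558.3 -15.  144.5] [2.629 0.006 1.729] F [-0.2  0.6  0. ] w 10.4
tool axes cols [[-0.158, 0.86, 0.485], [0.987, 0.14, 0.072], [-0.006, 0.491, -0.871]]
j [-0.24  0.11  0.24  2.25 -0.35  0.29  0.47]
```

View pics/g3.png

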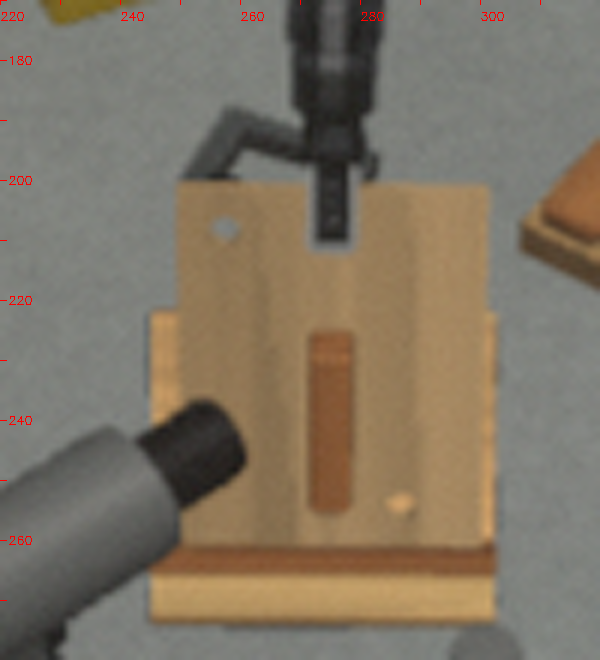

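View pics/g4.png

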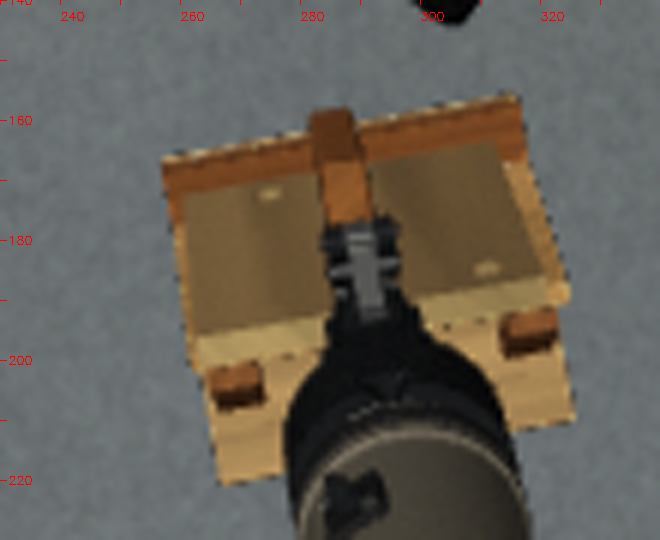

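Request:
{"op": "apply_moves", "data": {"moves": [[0, -1, -2, 2, 0, 0, 0], [0, 0, -2, 0, 0, 0, 0], [0, 0, 0, -2, 0, 0, 0], [0, 0, 0, 0, 0, 0, 0]]}}

```text
clock: 15.48
ee_pos: [557.7, -19.5, 145.1]
ee_rot: [2.628, 0.006, 1.729]
force: [1.7, 0.7, -2.3]
gripper_width: 10.7
```

```bash
python3 ck.py
```

```text
15.475 [557.7 -19.5 145.1] [2.628 0.006 1.729] F [ 1.7  0.7 -2.3] w 10.7
tool axes cols [[-0.157, 0.859, 0.486], [0.988, 0.14, 0.072], [-0.006, 0.492, -0.871]]
j [-0.22  0.11  0.24  2.25 -0.36  0.29  0.49]
```

Request:
{"op": "apply_moves", "data": {"moves": [[0, 0, 0, -1.5, 0, 0, 0], [0, 0, 0, 0, 0, 0, 0], [0, 0, 0, 0, 0, 0, 0]]}}

```text
clock: 15.85
ee_pos: [557.9, -19.4, 143.9]
ee_rot: [2.627, 0.006, 1.729]
force: [2.1, 0.2, 0.1]
gripper_width: 10.9
```

Request:
{"op": "apply_moves", "data": {"moves": [[12.5, 0, 0, 0, 0, 0, 0], [14, 0, 0, 0, 0, 0, 0], [16, 0, 0, 0, 0, 0, 0], [18, 0, 0, 0, 0, 0, 0], [20, 0, 0, 0, 0, 0, 0], [20, 0, 0, 0, 0, 0, 0]], "newtons": 20}}

```text
clock: 16.6
ee_pos: [557.0, -19.1, 143.2]
ee_rot: [2.629, 0.006, 1.729]
force: [-0.1, 0.1, -1.1]
gripper_width: 20.2
```

```bash
python3 ck.py; python3 - <<'E'
from h import *
s=snap('scene'); crop(s,220,170,100,110,6,'g5.png')
E
```

```text
16.6 [557.  -19.1 143.2] [2.629 0.006 1.729] F [-0.1  0.1 -1.1] w 20.2
tool axes cols [[-0.158, 0.86, 0.485], [0.987, 0.14, 0.072], [-0.006, 0.49, -0.872]]
j [-0.22  0.11  0.24  2.25 -0.37  0.29  0.49]
```

View pics/g5.png

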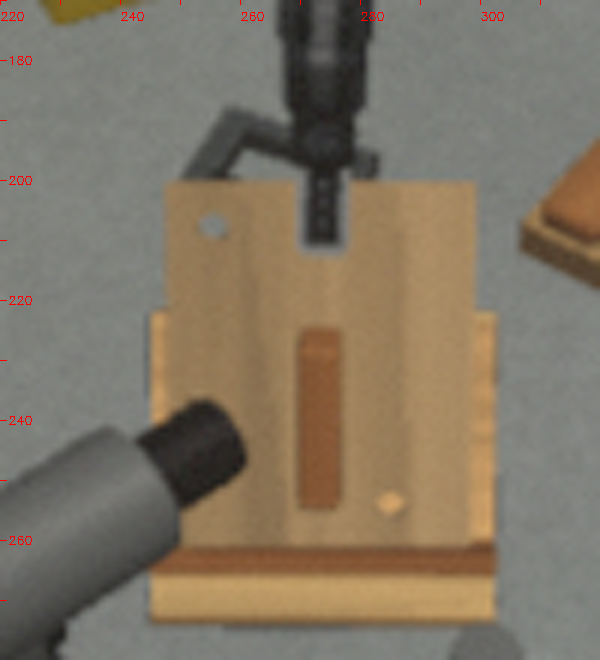

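Request:
{"op": "apply_moves", "data": {"moves": [[24, 0, 0, -1, 0, 0, 0], [28, 0, 0, -1, 0, 0, 0], [32, 0, 0, -1, 0, 0, 0], [36, 0, 0, -1, 0, 0, 0], [40, 0, 0, 0, 0, 0, 0], [44, 0, 0, 0, 0, 0, 0], [48, 0, 0, 0, 0, 0, 0]]}}

```text
clock: 17.52
ee_pos: [557.1, -19.2, 139.3]
ee_rot: [2.629, 0.006, 1.729]
force: [-0.3, 0.2, -1.7]
gripper_width: 48.4
```

```bash
python3 ck.py; python3 - <<'E'
from h import *
s=snap('scene'); crop(s,220,170,100,110,6,'g6.png')
s=snap('top'); crop(s,230,140,110,90,6,'g7.png')
E
```

```text
17.525 [557.1 -19.2 139.3] [2.629 0.006 1.729] F [-0.3  0.2 -1.7] w 48.4
tool axes cols [[-0.158, 0.86, 0.485], [0.987, 0.14, 0.072], [-0.006, 0.491, -0.871]]
j [-0.22  0.12  0.23  2.26 -0.38  0.28  0.51]
```

View pics/g6.png

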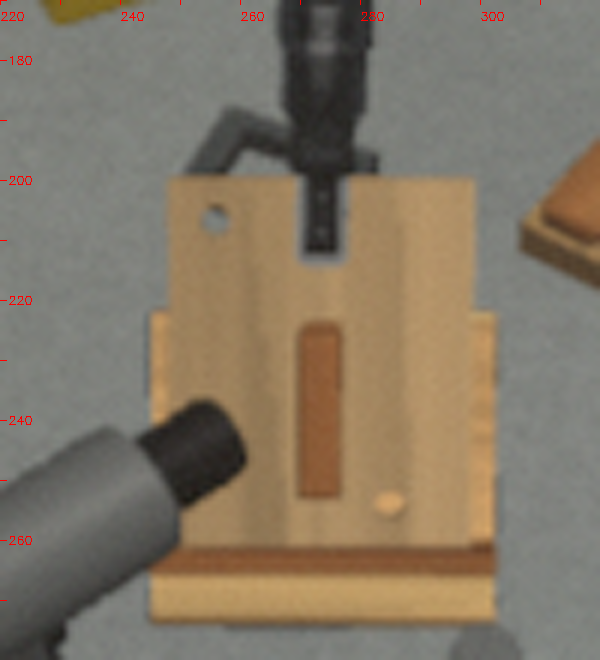

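View pics/g7.png

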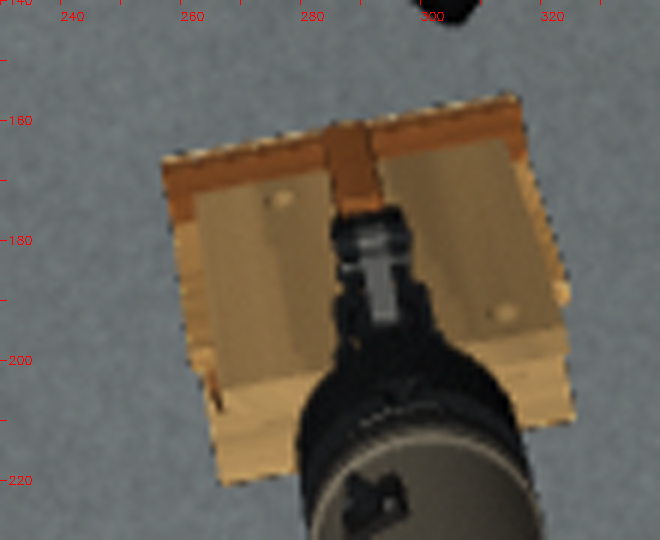

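Request:
{"op": "apply_moves", "data": {"moves": [[52, 0, 0, -1, 0, 0, 0], [56, 0, 0, -1, 0, 0, 0], [60, 0, 0, -1, 0, 0, 0], [64, 0, 0, 0, 0, 0, 0], [68, 0, 0, 0, 0, 0, 0], [72, 0, 0, 0, 0, 0, 0], [76, 0, 0, 0, 0, 0, 0]]}}

```text
clock: 18.5
ee_pos: [557.2, -19.2, 136.3]
ee_rot: [2.629, 0.006, 1.729]
force: [-0.7, -0.3, 0.0]
gripper_width: 75.9
```

```bash
python3 ck.py; python3 - <<'E'
from tgt import *
from h import *
s=snap('scene'); 
pts=[org+6*lx+a*ly+b*lz for a,b in ((65,160),(-65,160),(65,0),(-65,0))]
pts+=[org+42*lx+a*ly+b*lz for a,b in ((9,100),(-9,100),(9,30),(-9,30))]
pr=proj('scene',pts); print(pr.round(1).tolist())
k=6;c=cv2.resize(s[170:280,220:320],None,fx=k,fy=k,interpolation=cv2.INTER_CUBIC)
for u,v in pr: cv2.circle(c,(int((u-220+.42)*k),int((v-170+.42)*k)),3,(0,255,0),1)
cv2.imwrite('pics/g8.png',c)
E
```

```text
18.5 [557.2 -19.2 136.3] [2.629 0.006 1.729] F [-0.7 -0.3  0. ] w 75.9
tool axes cols [[-0.158, 0.86, 0.485], [0.987, 0.14, 0.072], [-0.006, 0.491, -0.871]]
j [-0.21  0.12  0.23  2.26 -0.4   0.27  0.52]
[[299.2, 199.4], [248.3, 198.8], [298.3, 260.8], [248.1, 260.2], [276.8, 224.6], [269.6, 224.5], [276.6, 252.2], [269.4, 252.1]]
```

View pics/g8.png

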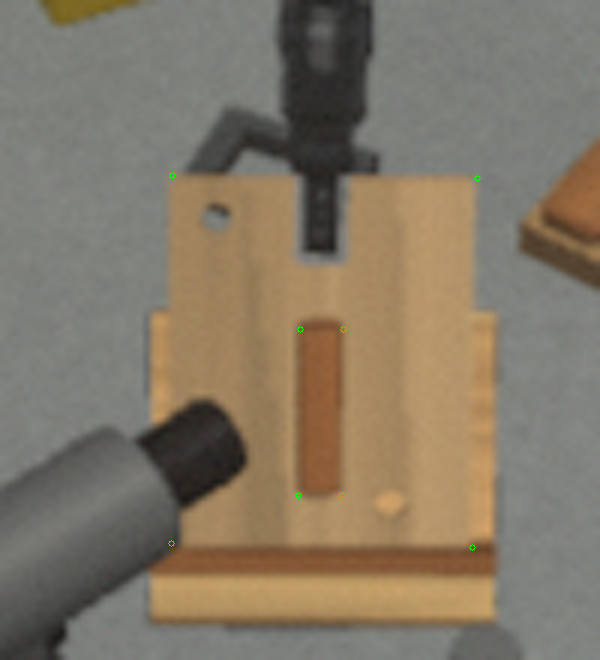

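Request:
{"op": "apply_moves", "data": {"moves": [[85, 0, 0, 0, 0, 0, 0], [85, -4, -0.5, 7, 0, 0, 0], [85, -8, -1, 14, 0, 0, 0], [85, -10, -1.5, 18, 0, 0, 0], [85, -10, -1.5, 20, 0, 0, 0], [85, -10, 0, 30, 0, 0, 0], [85, 0, 0, 40, 0, 0, 0], [85, 0, 0, 20, 0, 0, 0]]}}

```text
clock: 19.55
ee_pos: [515.7, -24.1, 288.6]
ee_rot: [2.624, 0.006, 1.728]
force: [-0.1, 0.0, -0.6]
gripper_width: 85.5
```

```bash
python3 ck.py; python3 - <<'E'
from h import *
s=snap('scene'); crop(s,220,170,100,110,6,'h1.png')
s=snap('top'); crop(s,230,140,110,90,6,'h2.png')
E
```

```text
19.55 [515.7 -24.1 288.6] [2.624 0.006 1.728] F [-0.1  0.  -0.6] w 85.5
tool axes cols [[-0.157, 0.858, 0.489], [0.988, 0.139, 0.072], [-0.006, 0.495, -0.869]]
j [-0.26 -0.18  0.24  2.15 -0.04  0.65  0.17]
```

View pics/h1.png

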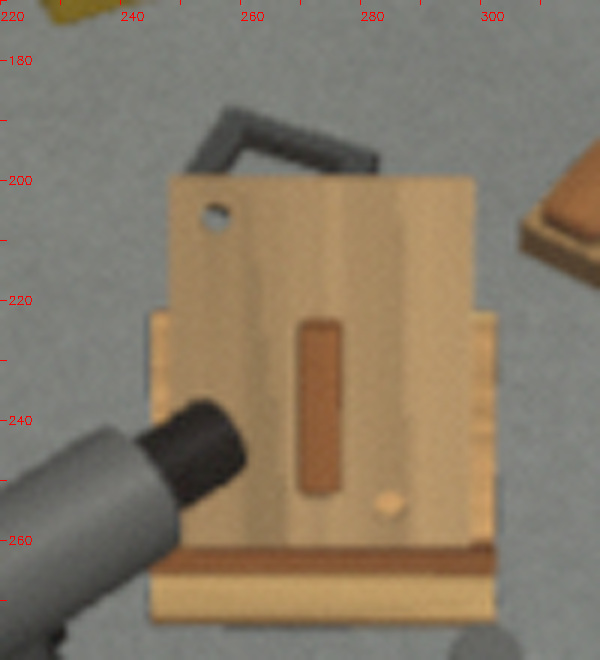

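View pics/h2.png

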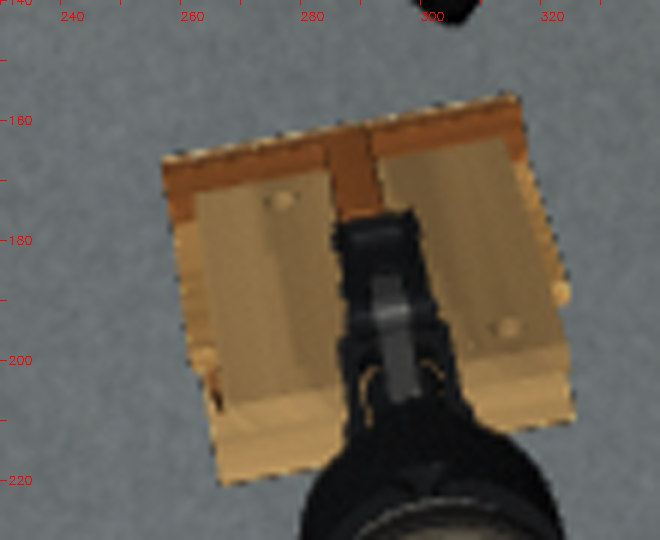

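```bash
cat > rot.py <<'E'
from path import *
def tool(y,z): return np.c_[np.cross(y,z),y,z]
def plan(p1,M1,n,show=True):
    s=bot.get_state(); M0=R.from_euler('xyz',s['ee_rot']); rv=(R.from_matrix(M1)*M0.inv()).as_rotvec()
    print('dpos',(np.array(p1)-s['ee_pos']).round(1),'rotvec',rv.round(4),'deg',np.degrees(np.linalg.norm(rv)).round(1),'per row',((np.array(p1)-s['ee_pos'])/n).round(2),(rv/n).round(4))
    q=s['joint_positions']
    for k in np.linspace(0,1,n+1)[1:]:
        pos=s['ee_pos']*(1-k)+np.array(p1)*k; Rt=R.from_rotvec(rv*k)*M0
        f=lambda x:np.r_[(fk2(x,P)[0]-pos)/10,10*(fk2(x,P)[1].inv()*Rt).as_rotvec(),.02*(x-q)]
        o=least_squares(f,np.clip(q,LO+1e-6,HI-1e-6),bounds=(LO,HI)); 
        dv=np.abs(o.x-q).max()*8; q=o.x
        if show: print(np.abs(o.fun[:6]).max().round(2),dv.round(2),q.round(2).tolist())
    return q
E
python3 - <<'E'
from rot import *
a=np.radians(45); z=-lx*np.cos(a)-lz*np.sin(a); print(z)
gp=org-1*ly+30*lx+76*lz; print('grasp tcp',gp+19*z)
plan([600,-14,270],tool(ly,z),14)
E
```

```text
[-0.08582128 -0.01411409 -0.99631345]
grasp tcp [598.35797372 -13.43038978  84.43404436]
dpos [ 83.5  10.  -18.9] rotvec [-0.4089  0.4202  1.5569] deg 95.3 per row [ 5.96  0.71 -1.35] [-0.0292  0.03    0.1112]
0.0 1.32 [-0.29, -0.15, 0.28, 2.11, -0.09, 0.7, 0.34]
0.0 1.31 [-0.3, -0.11, 0.32, 2.07, -0.14, 0.76, 0.5]
0.0 1.21 [-0.31, -0.07, 0.34, 2.02, -0.18, 0.81, 0.65]
0.0 1.1 [-0.3, -0.03, 0.36, 1.98, -0.21, 0.87, 0.79]
0.0 1.01 [-0.29, 0.01, 0.36, 1.93, -0.22, 0.93, 0.92]
0.0 0.92 [-0.29, 0.06, 0.36, 1.89, -0.23, 0.99, 1.03]
0.0 0.85 [-0.28, 0.1, 0.35, 1.84, -0.23, 1.04, 1.14]
0.0 0.79 [-0.27, 0.14, 0.35, 1.79, -0.22, 1.09, 1.24]
0.0 0.74 [-0.26, 0.18, 0.33, 1.75, -0.21, 1.15, 1.33]
0.0 0.71 [-0.25, 0.21, 0.32, 1.7, -0.19, 1.19, 1.42]
0.0 0.68 [-0.25, 0.25, 0.3, 1.66, -0.17, 1.24, 1.5]
0.0 0.66 [-0.25, 0.28, 0.29, 1.62, -0.14, 1.28, 1.58]
0.0 0.65 [-0.25, 0.32, 0.27, 1.58, -0.1, 1.32, 1.67]
0.0 0.64 [-0.25, 0.35, 0.26, 1.54, -0.07, 1.35, 1.75]
```

Good path. First 8 rows, then the rest.

Request:
{"op": "apply_moves", "data": {"moves": [[55, 6, 0.7, -1.3, -0.0292, 0.03, 0.1112], [55, 6, 0.7, -1.3, -0.0292, 0.03, 0.1112], [55, 6, 0.7, -1.3, -0.0292, 0.03, 0.1112], [55, 6, 0.7, -1.3, -0.0292, 0.03, 0.1112], [55, 6, 0.7, -1.3, -0.0292, 0.03, 0.1112], [55, 6, 0.7, -1.3, -0.0292, 0.03, 0.1112], [55, 6, 0.7, -1.3, -0.0292, 0.03, 0.1112], [55, 6, 0.7, -1.3, -0.0292, 0.03, 0.1112]]}}

```text
clock: 20.65
ee_pos: [562.4, -18.5, 273.3]
ee_rot: [2.952, 0.055, 2.64]
force: [0.5, 0.2, -0.1]
gripper_width: 54.9
```

Request:
{"op": "apply_moves", "data": {"moves": [[55, 6, 0.7, -1.3, -0.0292, 0.03, 0.1112], [55, 6, 0.7, -1.3, -0.0292, 0.03, 0.1112], [55, 6, 0.7, -1.3, -0.0292, 0.03, 0.1112], [55, 6, 0.7, -1.3, -0.0292, 0.03, 0.1112], [55, 6, 0.7, -1.3, -0.0292, 0.03, 0.1112], [55, 6, 0.7, -1.3, -0.0292, 0.03, 0.1112], [55, 0, 0, 0, 0, 0, 0]]}}

```text
clock: 21.52
ee_pos: [598.8, -12.8, 265.1]
ee_rot: [-3.135, -0.09, -2.978]
force: [-0.6, 0.1, -0.1]
gripper_width: 55.2
```

```bash
python3 ck.py;  python3 - <<'E'
from rot import *
a=np.radians(45); z=-lx*np.cos(a)-lz*np.sin(a)
plan([598.3,-13.4,84.4],tool(ly,z),1)
from h import *
s=snap('scene'); crop(s,200,100,130,130,5,'i1.png')
E
```

```text
21.525 [598.8 -12.8 265.1] [-3.135 -0.09  -2.978] F [-0.6  0.1 -0.1] w 55.2
tool axes cols [[-0.983, -0.163, -0.088], [-0.162, 0.987, -0.021], [0.09, -0.006, -0.996]]
j [-0.3   0.35  0.32  1.55 -0.09  1.34  1.76]
dpos [  -0.5   -0.6 -180.7] rotvec [ 0.0067 -0.0022 -0.0012] deg 0.4 per row [  -0.53   -0.63 -180.7 ] [ 0.0067 -0.0022 -0.0012]
0.0 2.77 [-0.26, 0.52, 0.28, 1.74, -0.15, 0.99, 1.81]
```

View pics/i1.png

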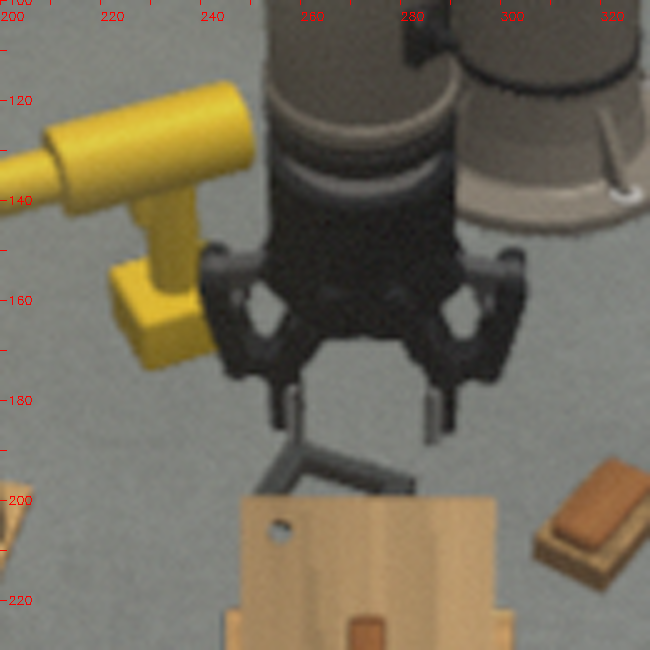

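Request:
{"op": "apply_moves", "data": {"moves": [[55, 0, 0, -30, 0.0033, -0.001, 0], [55, 0, -0.5, -40, 0.0033, -0.001, 0], [55, -0.5, 0, -30, 0, 0, 0], [55, 0, 0, -15, 0, 0, 0], [55, 0, 0, 0, 0, 0, 0]]}}

```text
clock: 22.2
ee_pos: [597.7, -14.9, 151.5]
ee_rot: [-3.141, -0.086, -2.979]
force: [-1.2, 0.1, 0.4]
gripper_width: 54.5
```

```bash
python3 ck.py;  python3 - <<'E'
from h import *
s=snap('scene'); crop(s,200,140,130,130,5,'i2.png')
s=snap('top'); crop(s,230,110,130,110,6,'i3.png')
E
```

```text
22.2 [597.7 -14.9 151.5] [-3.141 -0.086 -2.979] F [-1.2  0.1  0.4] w 54.5
tool axes cols [[-0.983, -0.162, -0.085], [-0.161, 0.987, -0.014], [0.086, -0.0, -0.996]]
j [-0.28  0.44  0.3   1.69 -0.12  1.12  1.79]
```

View pics/i2.png

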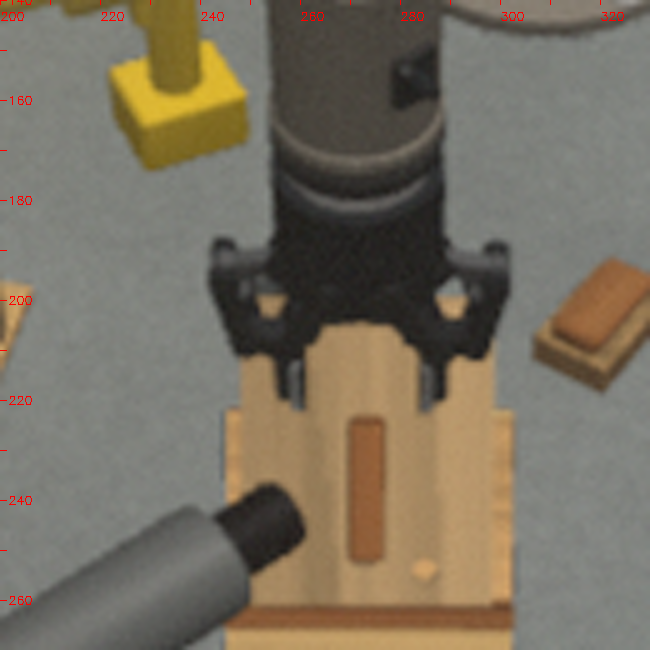

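View pics/i3.png

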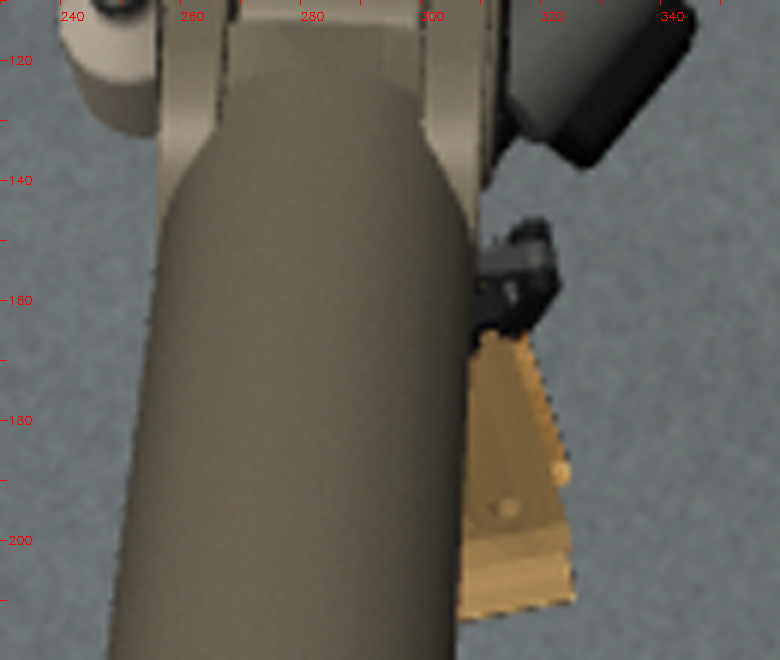

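Request:
{"op": "apply_moves", "data": {"moves": [[55, 0, 0.5, -20, 0, 0, 0], [55, 0.5, 0.5, -20, 0, 0, 0], [55, 0, 0.5, -12, 0, 0, 0], [55, 0, 0, 0, 0, 0, 0]]}}

```text
clock: 22.8
ee_pos: [598.4, -12.8, 99.1]
ee_rot: [-3.142, -0.087, -2.978]
force: [-0.1, 0.5, 0.2]
gripper_width: 55.0
```

Request:
{"op": "apply_moves", "data": {"moves": [[55, 0, 0, -8, 0, 0, 0], [55, 0, 0, -5, 0, 0, 0], [55, 0, 0, 0, 0, 0, 0]]}}

```text
clock: 23.18
ee_pos: [598.8, -13.0, 86.7]
ee_rot: [-3.141, -0.085, -2.978]
force: [0.3, -0.5, 0.3]
gripper_width: 55.0
```

```bash
python3 ck.py;  python3 - <<'E'
from h import *
s=snap('scene'); crop(s,200,160,120,110,6,'i4.png')
E
```

```text
23.175 [598.8 -13.   86.7] [-3.141 -0.085 -2.978] F [ 0.3 -0.5  0.3] w 55.0
tool axes cols [[-0.983, -0.163, -0.084], [-0.162, 0.987, -0.014], [0.085, -0.0, -0.996]]
j [-0.27  0.51  0.28  1.74 -0.15  0.99  1.81]
```

View pics/i4.png

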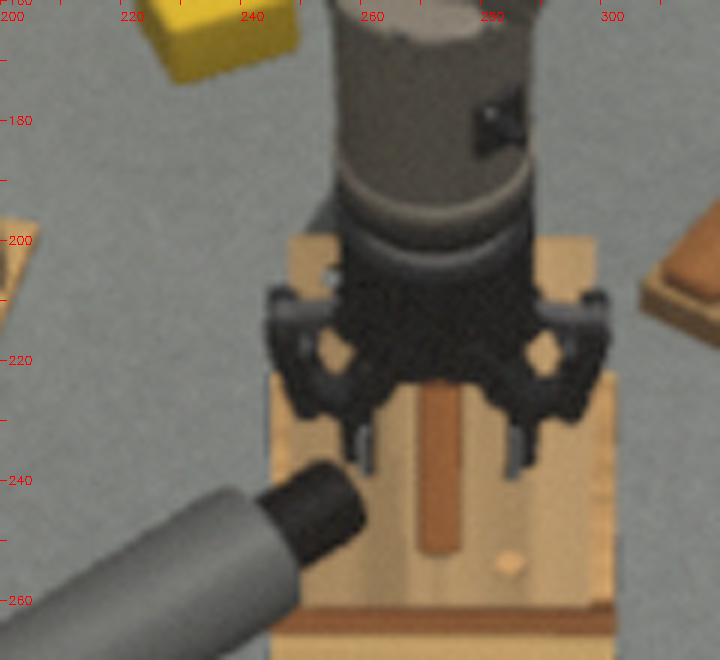

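Request:
{"op": "apply_moves", "data": {"moves": [[30, 0, 0, -1.5, 0, 0, 0], [10, 0, 0, 0, 0, 0, 0], [0, 0, 0, 0, 0, 0, 0], [0, 0, 0, 0, 0, 0, 0], [0, 0, 0, 0, 0, 0, 0], [0, 0, 0, 0, 0, 0, 0]], "newtons": 80}}

```text
clock: 23.98
ee_pos: [599.2, -12.9, 85.9]
ee_rot: [-3.141, -0.084, -2.978]
force: [-1.3, -0.2, 4.2]
gripper_width: 17.2
```

```bash
python3 ck.py;  python3 - <<'E'
from h import *
s=snap('scene'); crop(s,200,160,120,110,6,'i5.png')
E
```

```text
23.975 [599.2 -12.9  85.9] [-3.141 -0.084 -2.978] F [-1.3 -0.2  4.2] w 17.2
tool axes cols [[-0.983, -0.163, -0.083], [-0.163, 0.987, -0.014], [0.084, -0.0, -0.996]]
j [-0.27  0.52  0.28  1.74 -0.15  0.99  1.81]
```

View pics/i5.png

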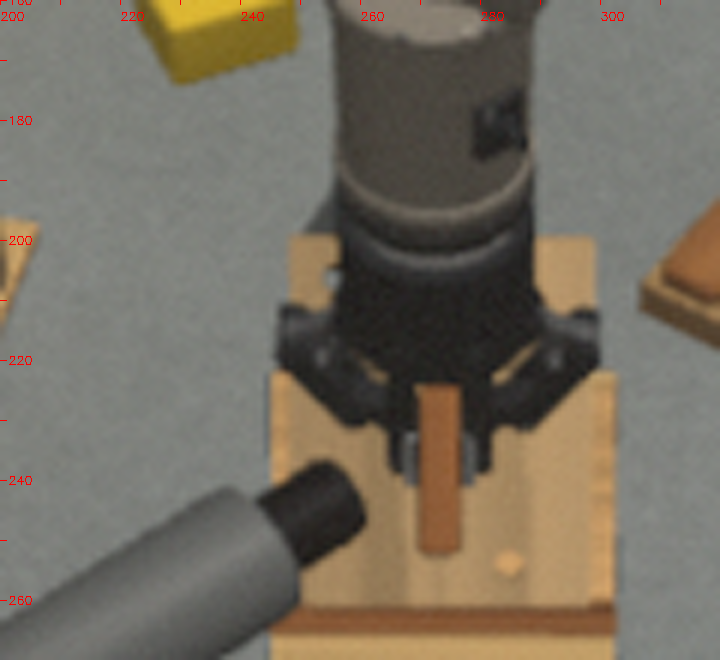

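Request:
{"op": "apply_moves", "data": {"moves": [[0, -1, 0, 5, 0, 0, 0], [0, -4, 0, 12, 0, 0, 0], [0, -8, 0, 22, 0, 0, 0], [0, -10, 0, 35, 0, 0, 0], [0, -10, 0, 40, 0, 0, 0], [0, -10, 0, 40, 0, 0, 0], [0, 0, 0, 20, 0, 0, 0], [0, 0, 0, 0, 0, 0, 0]]}}

```text
clock: 25.02
ee_pos: [556.8, -13.2, 261.4]
ee_rot: [-3.141, -0.08, -2.979]
force: [-0.4, -0.7, -3.1]
gripper_width: 17.2
```

```bash
python3 ck.py;  python3 - <<'E'
from h import *
from tgt import *
s=snap('scene'); cv2.imwrite('pics/j0.png',s)
def ov(im,n,x0,y0,w,h,k,name):
    c=cv2.resize(im[y0:y0+h,x0:x0+w],None,fx=k,fy=k,interpolation=cv2.INTER_CUBIC)
    B=lambda q:bo+Rb@np.array(q,float)
    def pts(P,col):
        pr=proj(n,P); 
        for u,v in pr: cv2.circle(c,(int(round((u-x0+.5)*k)),int(round((v-y0+.5)*k))),2,col,-1)
    def loop(P,col):
        pr=((proj(n,P)-[x0,y0]+.5)*k).round().astype(int); cv2.polylines(c,[pr.reshape(-1,1,2)],True,col,1)
    loop([B(q) for q in((78,63,60),(78,-63,60),(-78,-63,60),(-78,63,60))],(0,255,0))
    for px,py in((-62,-45),(62,30)):
        t=np.linspace(0,2*np.pi,24)
        loop([B((px+5*np.cos(a),py+5*np.sin(a),60)) for a in t],(0,0,255))
        loop([B((px+2*np.cos(a),py+2*np.sin(a),80)) for a in t],(0,255,255))
    cv2.imwrite('pics/'+name,c)
ov(s,'scene',365,200,80,80,9,'j1.png')
t=cv2.imread('pics/top0.png'); ov(t,'top',105,165,90,92,8,'j2.png')
E
```

```text
25.025 [556.8 -13.2 261.4] [-3.141 -0.08  -2.979] F [-0.4 -0.7 -3.1] w 17.2
tool axes cols [[-0.984, -0.162, -0.079], [-0.162, 0.987, -0.013], [0.08, -0.0, -0.997]]
j [-0.32  0.27  0.32  1.67 -0.07  1.3   1.75]
```

View pics/j0.png

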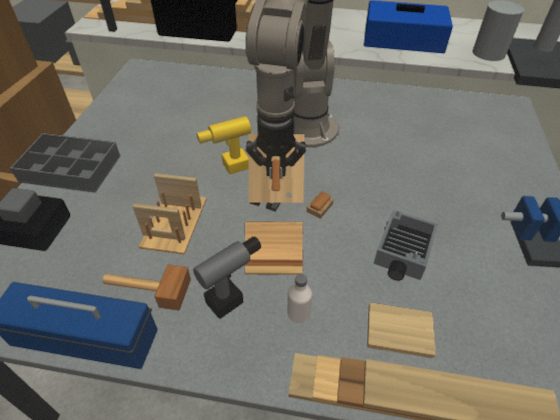

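View pics/j1.png

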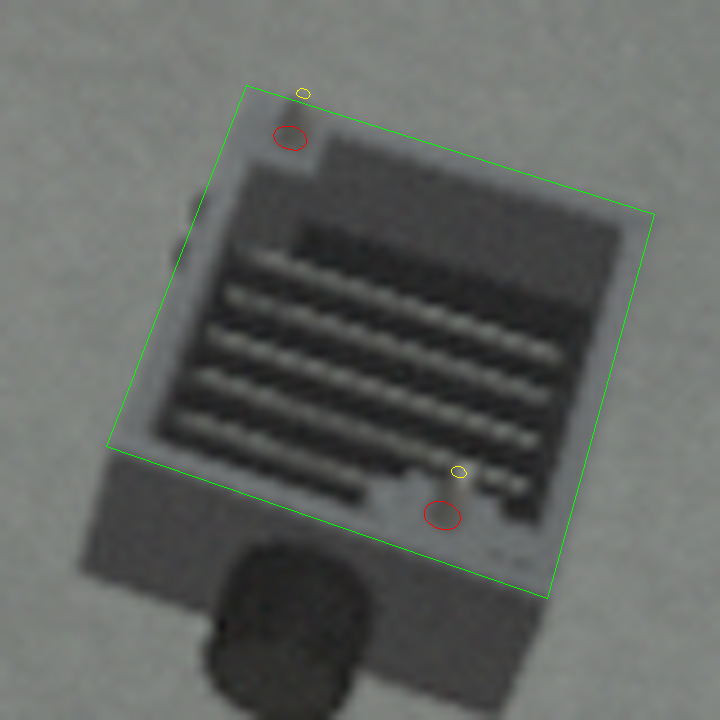

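View pics/j2.png

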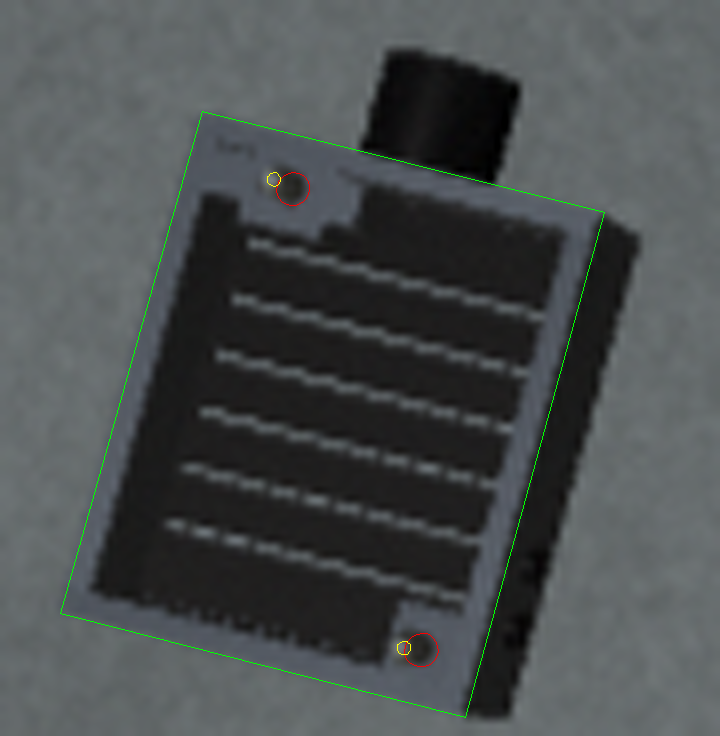

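```bash
cat > goal.py <<'E'
from rot import *
# lid in tool frame, from grasp on rest
tp=np.array([599.2,-12.9,85.9]); TR=R.from_euler('xyz',[-3.141,-.084,-2.978]).as_matrix()
LR=np.c_[lx,ly,lz]; LO_=org-1*ly
rel_R=TR.T@LR; rel_t=TR.T@(LO_-tp)
GR=np.c_[[0,0,1],Rb@[0,1,0],Rb@[-1,0,0]]
def goal(h,dx=0,dy=0,dyaw=0):
    c,s=np.cos(dyaw),np.sin(dyaw); D=np.array([[c,-s,0],[s,c,0],[0,0,1]])
    G=D@GR; o=bo+D@Rb@[80,0,66]+[dx,dy,h]
    T=G@rel_R.T; return o-T@rel_t, T
E
python3 - <<'E'
from goal import *
print(rel_t.round(1)); p,T=goal(0); print('seat tcp',p.round(1),T.round(3).tolist())
p,T=goal(150); 
q=plan(p,T,16)
E
```

```text
[-31.6  -0.4  57.6]
seat tcp [526.4 328.3  84.2] [[-0.682, 0.255, 0.686], [0.179, 0.967, -0.182], [-0.709, -0.001, -0.705]]
dpos [-29.5 341.3 -25.6] rotvec [-0.0423 -0.8771 -0.3937] deg 55.1 per row [-1.85 21.33 -1.6 ] [-0.0026 -0.0548 -0.0246]
0.0 0.67 [-0.36, 0.23, 0.31, 1.72, -0.05, 1.23, 1.67]
0.0 0.67 [-0.41, 0.2, 0.3, 1.76, -0.03, 1.17, 1.58]
0.0 0.73 [-0.45, 0.16, 0.29, 1.81, -0.01, 1.1, 1.49]
0.0 0.8 [-0.49, 0.13, 0.27, 1.85, 0.03, 1.04, 1.39]
0.0 0.88 [-0.54, 0.11, 0.25, 1.89, 0.08, 0.98, 1.28]
0.0 0.97 [-0.58, 0.09, 0.23, 1.92, 0.14, 0.92, 1.16]
0.0 1.07 [-0.62, 0.07, 0.21, 1.96, 0.2, 0.87, 1.03]
0.0 1.17 [-0.67, 0.06, 0.19, 1.98, 0.29, 0.83, 0.88]
0.0 1.26 [-0.71, 0.06, 0.16, 2.01, 0.38, 0.79, 0.72]
0.0 1.33 [-0.76, 0.06, 0.14, 2.03, 0.48, 0.77, 0.56]
0.0 1.37 [-0.81, 0.07, 0.12, 2.05, 0.59, 0.76, 0.39]
0.0 1.37 [-0.85, 0.08, 0.1, 2.06, 0.69, 0.76, 0.21]
0.0 1.32 [-0.9, 0.11, 0.09, 2.06, 0.79, 0.78, 0.05]
0.0 1.24 [-0.95, 0.14, 0.08, 2.06, 0.89, 0.81, -0.11]
0.0 1.13 [-1.0, 0.17, 0.07, 2.05, 0.97, 0.84, -0.25]
0.0 1.01 [-1.05, 0.21, 0.06, 2.04, 1.03, 0.89, -0.37]
```

Request:
{"op": "apply_moves", "data": {"moves": [[0, -1, 12, 0, -0.0026, -0.0548, -0.0246], [0, -2, 20, 0, -0.0026, -0.0548, -0.0246], [0, -2, 22, 0, -0.0026, -0.0548, -0.0246], [0, -2, 22, 0, -0.0026, -0.0548, -0.0246], [0, -2, 22, 0, -0.0026, -0.0548, -0.0246], [0, -2, 22, 0, -0.0026, -0.0548, -0.0246], [0, -2, 22, 0, -0.0026, -0.0548, -0.0246], [0, -2, 22, 0, -0.0026, -0.0548, -0.0246]]}}

```text
clock: 26.08
ee_pos: [539.5, 151.1, 257.3]
ee_rot: [-3.089, 0.349, 3.111]
force: [-0.3, -0.4, -2.9]
gripper_width: 16.9
```

Request:
{"op": "apply_moves", "data": {"moves": [[0, -2, 22, -3, -0.0026, -0.0548, -0.0246], [0, -2, 22, -3, -0.0026, -0.0548, -0.0246], [0, -2, 22, -3, -0.0026, -0.0548, -0.0246], [0, -2, 22, -3, -0.0026, -0.0548, -0.0246], [0, -2, 22, -3, -0.0026, -0.0548, -0.0246], [0, -2, 22, -3, -0.0026, -0.0548, -0.0246], [0, -2, 22, -3, -0.0026, -0.0548, -0.0246], [0, -1, 20, -4, -0.0026, -0.0548, -0.0246]]}}

```text
clock: 27.08
ee_pos: [524.9, 325.1, 232.2]
ee_rot: [-3.138, 0.786, 2.886]
force: [1.4, -0.3, -2.6]
gripper_width: 17.1
```

Request:
{"op": "apply_moves", "data": {"moves": [[0, 0, 0, 0, 0, 0, 0], [0, 0, 0, 0, 0, 0, 0]]}}

```text
clock: 27.32
ee_pos: [526.0, 323.3, 233.5]
ee_rot: [-3.137, 0.786, 2.886]
force: [-0.7, -0.1, -2.7]
gripper_width: 16.9
```

```bash
python3 ck.py; python3 - <<'E'
from goal import *
p,T=goal(60); plan(p,T,4)
E
```

```text
27.325 [526.  323.3 233.5] [-3.137  0.786  2.886] F [-0.7 -0.1 -2.7] w 16.9
tool axes cols [[-0.684, 0.256, 0.683], [0.179, 0.967, -0.184], [-0.707, -0.003, -0.707]]
j [-1.03  0.21  0.02  2.03  1.01  0.92 -0.34]
dpos [  0.4   5.  -89.3] rotvec [ 0.0017 -0.0031  0.0012] deg 0.2 per row [  0.11   1.24 -22.32] [ 0.0004 -0.0008  0.0003]
0.0 0.71 [-1.02, 0.24, 0.04, 2.07, 1.07, 0.86, -0.43]
0.0 0.48 [-1.03, 0.27, 0.04, 2.08, 1.11, 0.84, -0.49]
0.0 0.5 [-1.03, 0.31, 0.05, 2.1, 1.15, 0.81, -0.55]
0.0 0.52 [-1.04, 0.34, 0.06, 2.11, 1.19, 0.79, -0.62]
```

Request:
{"op": "apply_moves", "data": {"moves": [[0, 0, 1.2, -22, 0.0004, -0.0008, 0.0003], [0, 0, 1.2, -25, 0.0004, -0.0008, 0.0003], [0, 0, 1.2, -25, 0.0004, -0.0008, 0.0003], [0, 0, 1.2, -17, 0.0004, -0.0008, 0.0003], [0, 0, 0, 0, 0, 0, 0], [0, 0, 0, 0, 0, 0, 0]]}}

```text
clock: 28.08
ee_pos: [526.9, 329.2, 146.6]
ee_rot: [3.138, 0.791, 2.881]
force: [-0.2, -0.4, -2.6]
gripper_width: 17.0
```

```bash
python3 ck.py; cat > ov.py <<'E'
from goal import *
from h import *
import sys
def lidloops():
    s=bot.get_state(); T=R.from_euler('xyz',s['ee_rot']).as_matrix(); LRn=T@rel_R; o=s['ee_pos']+T@rel_t
    W=lambda q:o+LRn@np.array(q,float)
    t=np.linspace(0,2*np.pi,24)
    L=[[W(q) for q in((6,-65,0),(6,65,0),(6,65,160),(6,-65,160))]]
    L+=[[W((6,y+6.5*np.cos(a),z+6.5*np.sin(a))) for a in t] for y,z in((-45,142),(30,18))]
    L+=[[W(q) for q in((42,-9,30),(42,9,30),(42,9,100),(42,-9,100))]]
    print('lid origin',o.round(1),'lid x',LRn[:,0].round(3),'z',LRn[:,2].round(3))
    return L
def ov(n,x0,y0,w,h,k,name,L):
    im=snap(n); cv2.imwrite('pics/full_'+name,im)
    c=cv2.resize(im[y0:y0+h,x0:x0+w],None,fx=k,fy=k,interpolation=cv2.INTER_CUBIC)
    cv2.imwrite('pics/raw_'+name,c)
    for P_ in L:
        pr=((proj(n,P_)-[x0,y0]+.5)*k).round().astype(int); cv2.polylines(c,[pr.reshape(-1,1,2)],True,(0,255,0),1)
    cv2.imwrite('pics/'+name,c)
E
python3 - <<'E'
from ov import *
L=lidloops(); ov('scene',355,155,100,110,6,'k1.png',L); ov('top',95,150,110,110,6,'k2.png',L)
E
```

```text
28.075 [526.9 329.2 146.6] [3.138 0.791 2.881] F [-0.2 -0.4 -2.6] w 17.0
tool axes cols [[-0.68, 0.255, 0.688], [0.181, 0.967, -0.179], [-0.711, 0.003, -0.703]]
j [-1.05  0.35  0.04  2.09  1.15  0.82 -0.58]
lid origin [587.9 312.8 128.5] lid x [-0.003 -0.003  1.   ] z [-0.967  0.255 -0.002]
```

View pics/k1.png

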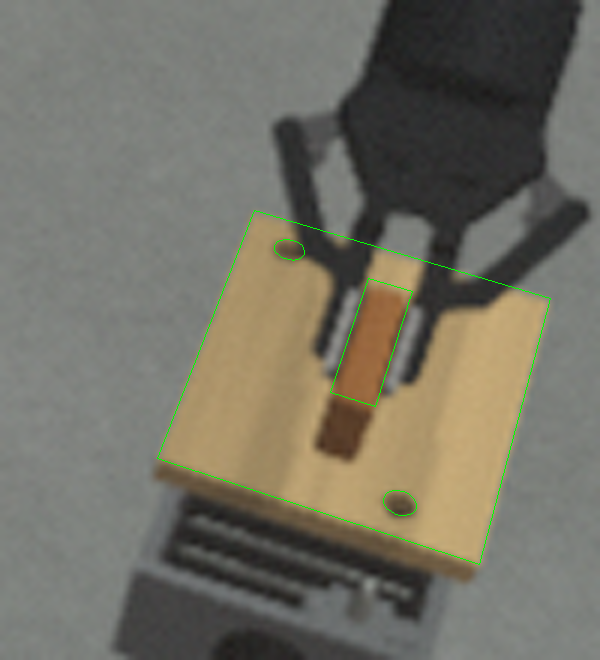

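View pics/k2.png

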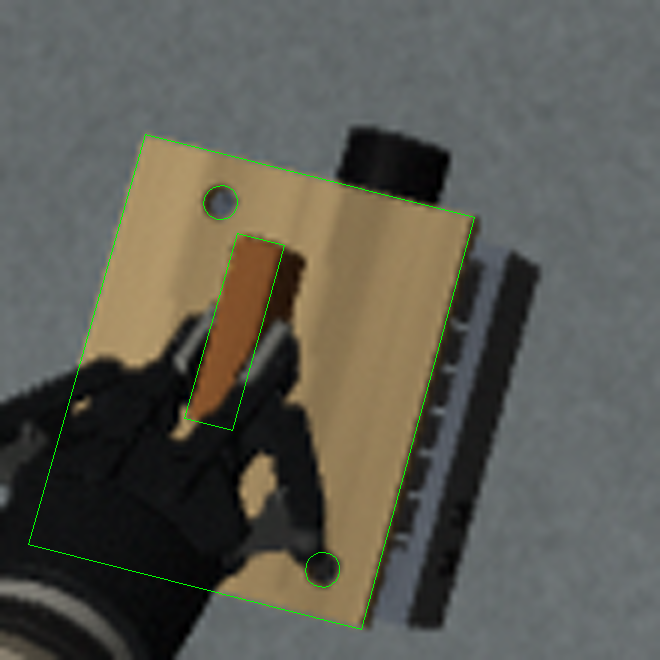

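```bash
python3 - <<'E'
from tgt import *
from h import *
rows=[]
for n,im,spots in (('scene',cv2.imread('pics/j0.png'),((388,202),(403,242))),('top',cv2.imread('pics/top0.png'),((146,232),(128,176)))):
  row=[]
  for (x0,y0) in spots:
    w=h=24;k=16
    c=im[y0:y0+h,x0:x0+w].astype(float); c=np.clip((c-c.min())/(c.max()-c.min())*255,0,255).astype(np.uint8)
    c=cv2.resize(c,None,fx=k,fy=k,interpolation=cv2.INTER_CUBIC)
    for px,py in((-62,-45),(62,30)):
      t=np.linspace(0,2*np.pi,24)
      for r,z,col in((5,60,(0,0,255)),(5,73,(255,0,255)),(2,80,(0,255,255))):
        pr=((proj(n,[bo+Rb@[px+r*np.cos(a),py+r*np.sin(a),z] for a in t])-[x0,y0]+.5)*k).round().astype(int)
        cv2.polylines(c,[pr.reshape(-1,1,2)],True,col,1)
    row.append(c)
  cv2.imwrite(f'pics/l_{n}.png',np.hstack(row))
E
```

```text
(no output)
```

View pics/l_scene.png

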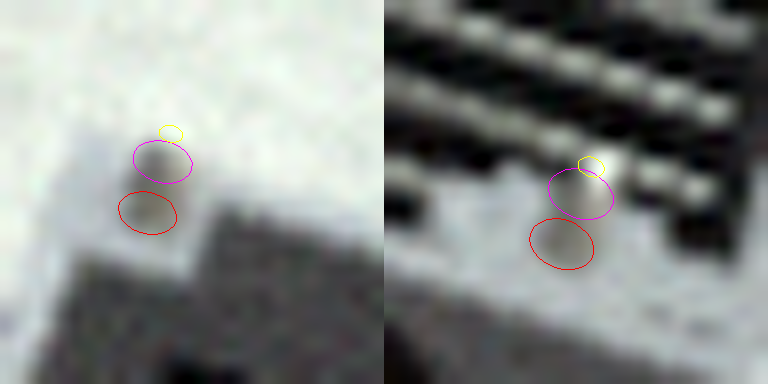

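View pics/l_top.png

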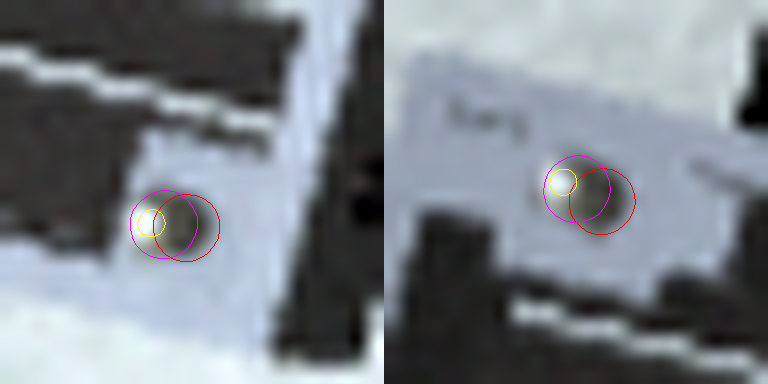

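Request:
{"op": "apply_moves", "data": {"moves": [[0, -0.5, -0.5, -12, 0, 0.002, 0], [0, 0, 0, -12, 0, 0, 0], [0, 0, 0, -10, 0, 0, 0], [0, 0, 0, 0, 0, 0, 0], [0, 0, 0, 0, 0, 0, 0]]}}

```text
clock: 28.8
ee_pos: [525.7, 329.5, 111.5]
ee_rot: [3.14, 0.788, 2.884]
force: [0.5, -0.9, -2.4]
gripper_width: 16.9
```

```bash
python3 ck.py; python3 - <<'E'
from ov import *
L=lidloops(); ov('scene',365,180,90,100,7,'m1.png',L); ov('top',95,150,110,110,7,'m2.png',L); p,T=goal(0,0,.5);plan(p,T,1,False)
E
```

```text
28.8 [525.7 329.5 111.5] [3.14  0.788 2.884] F [ 0.5 -0.9 -2.4] w 16.9
tool axes cols [[-0.682, 0.253, 0.686], [0.179, 0.967, -0.179], [-0.709, 0.001, -0.705]]
j [-1.05  0.41  0.05  2.11  1.22  0.78 -0.67]
lid origin [586.6 313.1  93.3] lid x [-0.    -0.002  1.   ] z [-0.967  0.253  0.   ]
dpos [  0.7  -0.9 -27.7] rotvec [-0.0026  0.0004 -0.0017] deg 0.2 per row [  0.67  -0.86 -27.69] [-0.0026  0.0004 -0.0017]
```

View pics/m1.png

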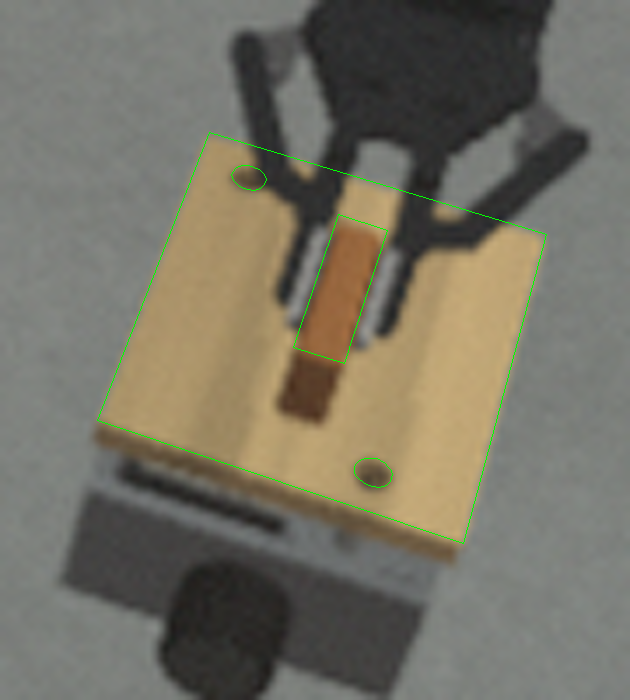

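View pics/raw_m2.png

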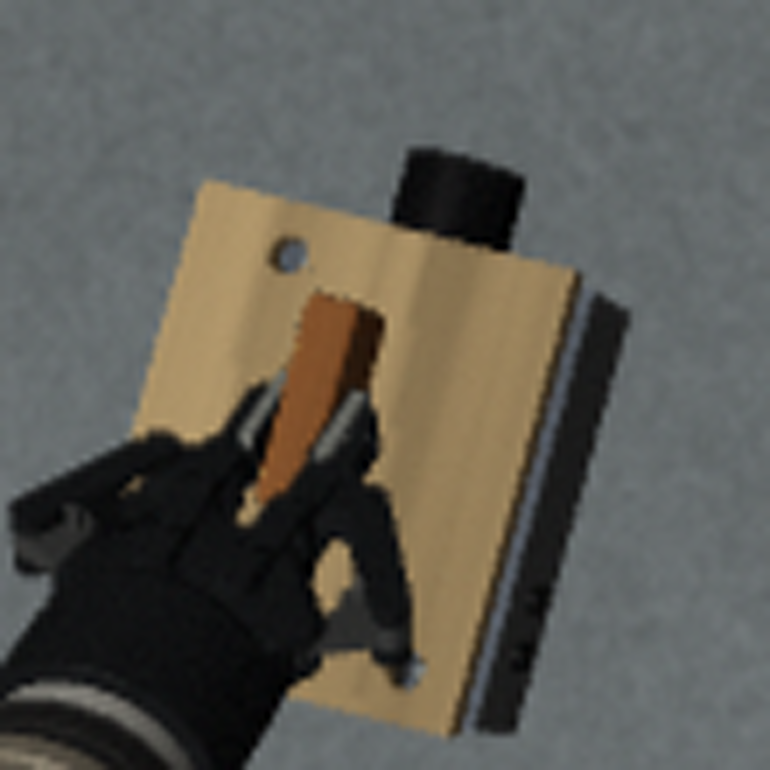

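Request:
{"op": "apply_moves", "data": {"moves": [[0, 0.6, -0.8, -3, -0.0026, 0, -0.0015], [0, 0, 0, -4, 0, 0, 0], [0, 0, 0, -4, 0, 0, 0], [0, 0, 0, 0, 0, 0, 0]]}}

```text
clock: 29.4
ee_pos: [526.0, 328.3, 100.0]
ee_rot: [-3.138, 0.788, 2.886]
force: [-0.3, -0.2, -1.9]
gripper_width: 16.7
```

```bash
python3 ck.py; python3 - <<'E'
from ov import *
L=lidloops(); p,T=goal(0,0,.5);plan(p,T,1,False); ov('top',120,160,40,30,18,'n2.png',L);ov('scene',380,190,50,60,10,'n1.png',L)
E
```

```text
29.4 [526.  328.3 100. ] [-3.138  0.788  2.886] F [-0.3 -0.2 -1.9] w 16.7
tool axes cols [[-0.682, 0.255, 0.685], [0.178, 0.967, -0.182], [-0.709, -0.002, -0.705]]
j [-1.06  0.43  0.05  2.11  1.24  0.77 -0.7 ]
lid origin [586.9 311.8  81.8] lid x [0.001 0.001 1.   ] z [-0.967  0.255  0.   ]
dpos [  0.5   0.4 -15.8] rotvec [ 0.0013 -0.0006 -0.0003] deg 0.1 per row [  0.47   0.43 -15.78] [ 0.0013 -0.0006 -0.0003]
```

View pics/n2.png

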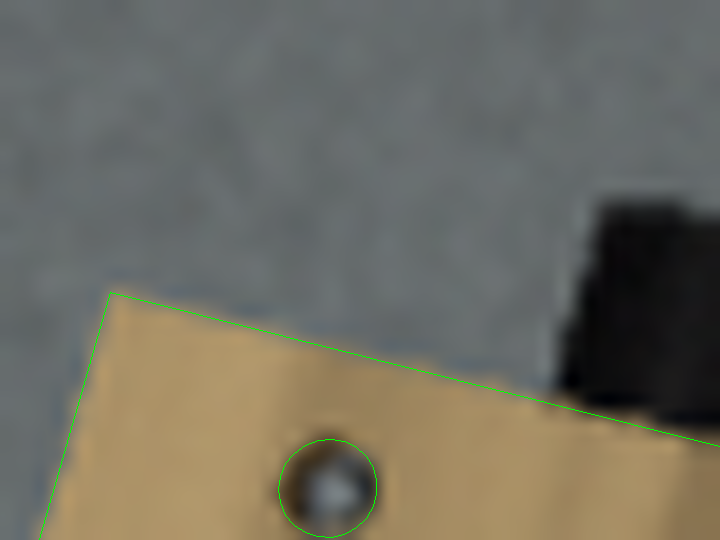

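View pics/n1.png

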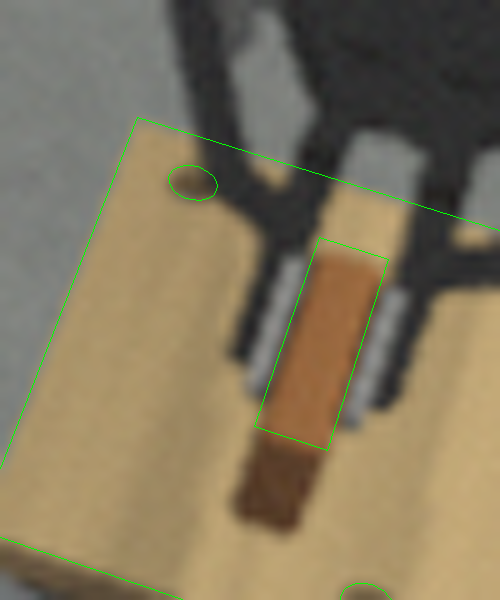

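Request:
{"op": "apply_moves", "data": {"moves": [[0, 0.3, 0.3, -3, 0, 0, 0], [0, 0, 0, -3, 0, 0, 0], [0, 0, 0, -2, 0, 0, 0], [0, 0, 0, 0, 0, 0, 0]]}}

```text
clock: 30.0
ee_pos: [526.4, 328.8, 92.3]
ee_rot: [-3.139, 0.788, 2.886]
force: [-0.7, -0.3, -2.7]
gripper_width: 16.8
```

Request:
{"op": "apply_moves", "data": {"moves": [[0, 0, 0, -2, 0, 0, 0], [0, 0, 0, -2, 0, 0, 0], [0, 0, 0, 0, 0, 0, 0]]}}

```text
clock: 30.38
ee_pos: [526.4, 328.8, 88.3]
ee_rot: [-3.139, 0.788, 2.885]
force: [-0.5, 1.3, -2.7]
gripper_width: 17.1
```

```bash
python3 ck.py; python3 - <<'E'
from ov import *
L=lidloops(); p,T=goal(0,0,.5);plan(p,T,1,False)
print(bot.get_state()['torque'])
E
```

```text
30.375 [526.4 328.8  88.3] [-3.139  0.788  2.885] F [-0.5  1.3 -2.7] w 17.1
tool axes cols [[-0.682, 0.255, 0.685], [0.179, 0.967, -0.182], [-0.709, -0.002, -0.705]]
j [-1.06  0.45  0.06  2.12  1.26  0.76 -0.74]
lid origin [587.3 312.3  70.1] lid x [0.    0.001 1.   ] z [-0.967  0.255  0.   ]
dpos [ 0.  -0.  -4.1] rotvec [ 0.0008 -0.0003 -0.0002] deg 0.0 per row [ 0.05 -0.   -4.12] [ 0.0008 -0.0003 -0.0002]
[ 0.28722903  0.98748441 -0.02649931]
```

No contact force and on target; last 4 mm.

Request:
{"op": "apply_moves", "data": {"moves": [[0, 0, 0, -1.5, 0, 0, 0], [0, 0, 0, -1.5, 0, 0, 0], [0, 0, 0, 0, 0, 0, 0]]}}

```text
clock: 30.75
ee_pos: [526.4, 328.8, 85.4]
ee_rot: [-3.139, 0.788, 2.885]
force: [-0.9, 0.1, -1.9]
gripper_width: 17.1
```

Request:
{"op": "apply_moves", "data": {"moves": [[0, 0, 0, -1, 0, 0, 0], [0, 0, 0, 0, 0, 0, 0]]}}

```text
clock: 31.0
ee_pos: [526.7, 328.8, 84.9]
ee_rot: [-3.14, 0.789, 2.884]
force: [-1.6, -0.9, 0.8]
gripper_width: 16.8
```

Request:
{"op": "apply_moves", "data": {"moves": [[0, 0, 0, -0.8, 0, 0, 0], [0, 0, 0, 0, 0, 0, 0], [0, 0, 0, 0, 0, 0, 0]]}}

```text
clock: 31.38
ee_pos: [526.9, 328.9, 84.8]
ee_rot: [-3.141, 0.79, 2.884]
force: [-3.2, -1.7, 5.8]
gripper_width: 16.8
```

```bash
python3 ck.py; python3 - <<'E'
from ov import *
L=lidloops(); ov('scene',365,180,90,100,7,'o1.png',L); ov('top',95,150,110,110,7,'o2.png',L)
E
```

```text
31.375 [526.9 328.9  84.8] [-3.141  0.79   2.884] F [-3.2 -1.7  5.8] w 16.8
tool axes cols [[-0.68, 0.256, 0.687], [0.18, 0.967, -0.182], [-0.71, -0.001, -0.704]]
j [-1.06  0.46  0.06  2.12  1.27  0.76 -0.75]
lid origin [587.8 312.4  66.7] lid x [-0.002  0.     1.   ] z [-0.967  0.256 -0.002]
```

View pics/raw_o1.png

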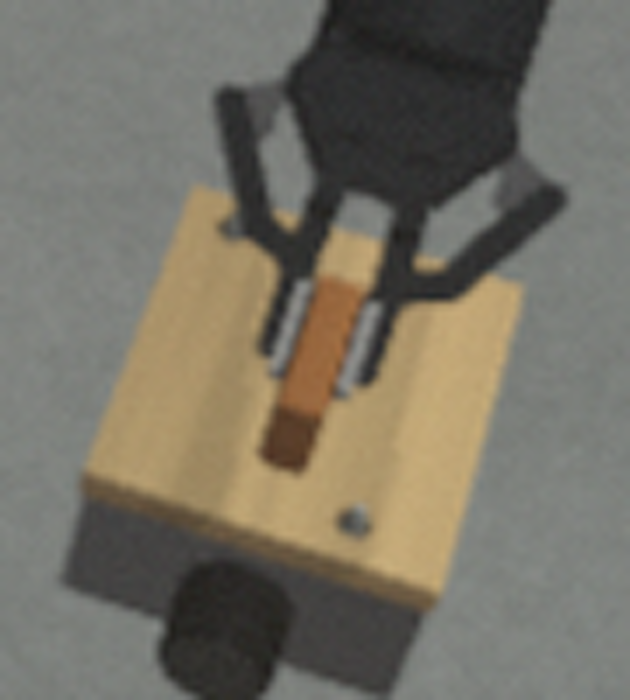

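View pics/raw_o2.png

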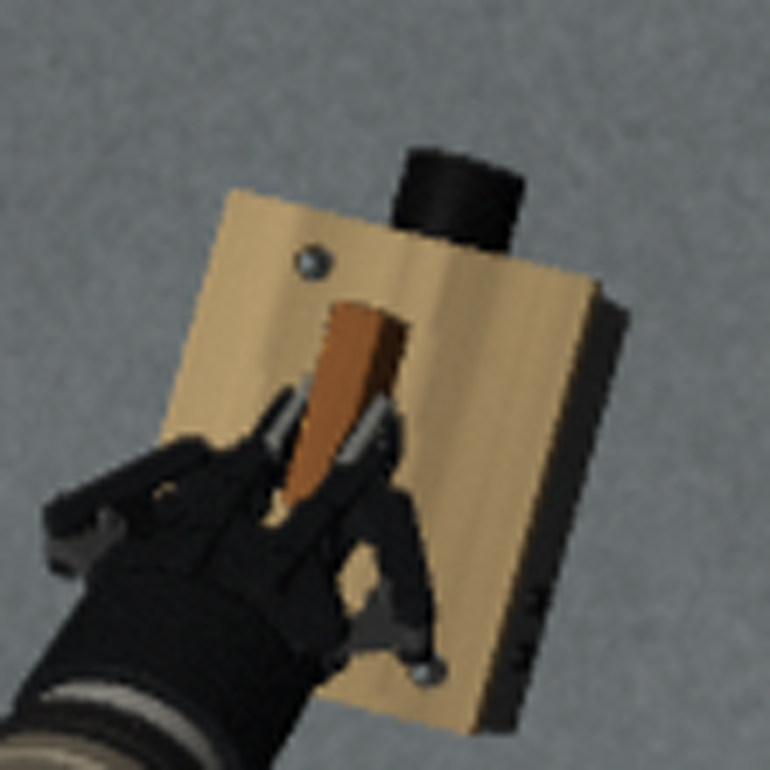

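Request:
{"op": "apply_moves", "data": {"moves": [[22, 0, 0, 0, 0, 0, 0], [30, 0, 0, 0, 0, 0, 0], [40, 0, 0, 0, 0, 0, 0], [40, 0, 0, 0, 0, 0, 0], [40, -4, 1, 4, 0, 0, 0], [40, -10, 2.6, 10, 0, 0, 0], [40, -20, 5, 20, 0, 0, 0], [40, -28, 7, 28, 0, 0, 0]]}}

```text
clock: 32.48
ee_pos: [463.4, 344.2, 146.5]
ee_rot: [-3.138, 0.788, 2.886]
force: [1.5, 0.1, 0.7]
gripper_width: 40.2
```

Request:
{"op": "apply_moves", "data": {"moves": [[40, -28, 7, 28, 0, 0, 0], [40, -20, 5, 35, 0, 0, 0], [40, -10, 0, 40, 0, 0, 0], [40, 0, 0, 40, 0, 0, 0], [40, 0, 0, 0, 0, 0, 0], [40, 0, 0, 0, 0, 0, 0]]}}

```text
clock: 33.22
ee_pos: [405.8, 356.2, 288.6]
ee_rot: [-3.14, 0.788, 2.886]
force: [0.6, -0.6, -0.2]
gripper_width: 40.3
```

```bash
python3 ck.py; python3 - <<'E'
from goal import *
from h import *
o=bo+Rb@[80,0,66]; W=lambda q:o+GR@np.array(q,float); t=np.linspace(0,2*np.pi,24)
L=[[W(q) for q in((6,-65,0),(6,65,0),(6,65,160),(6,-65,160))]]+[[W((6,y+6.5*np.cos(a),z+6.5*np.sin(a))) for a in t] for y,z in((-45,142),(30,18))]
from ov import ov
ov('scene',365,180,90,100,7,'p1.png',L); ov('top',95,150,110,110,6,'p2.png',L)
E
```

```text
33.225 [405.8 356.2 288.6] [-3.14   0.788  2.886] F [ 0.6 -0.6 -0.2] w 40.3
tool axes cols [[-0.682, 0.255, 0.685], [0.179, 0.967, -0.181], [-0.709, -0.001, -0.705]]
j [-1.2   0.09 -0.07  2.04  0.89  1.17 -0.39]
```

View pics/p1.png

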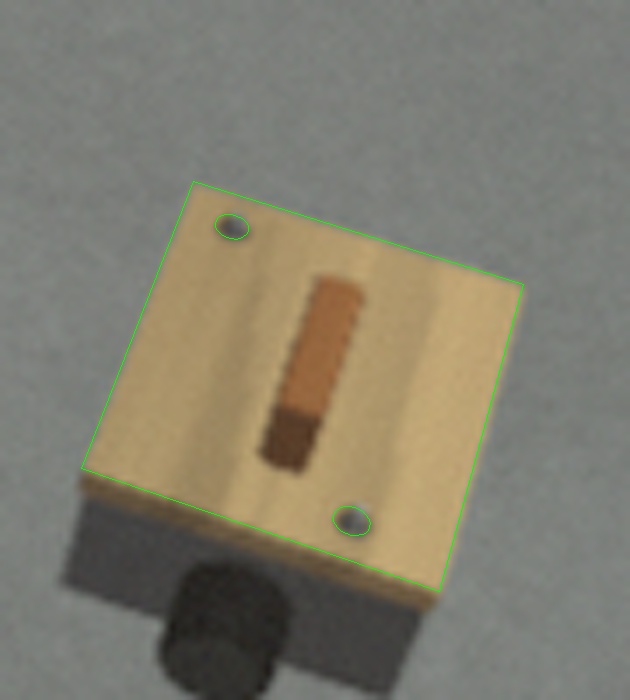

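View pics/p2.png

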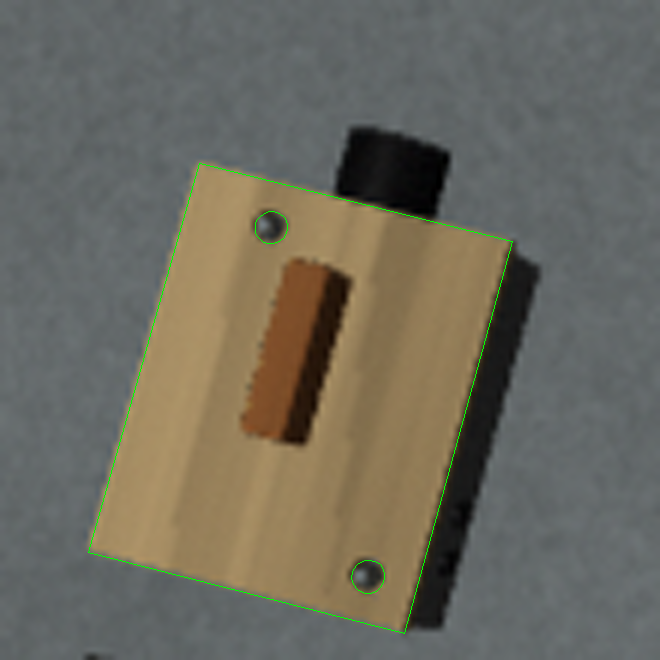

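View pics/full_p1.png

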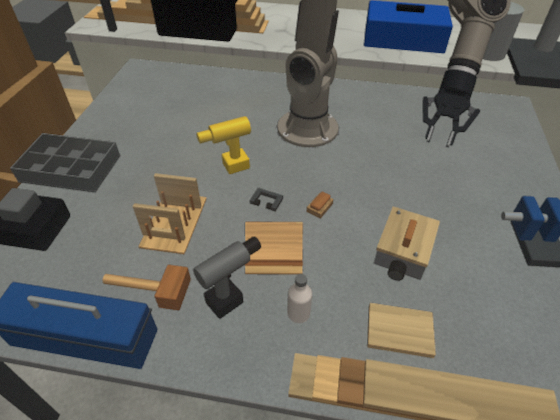

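```bash
python3 -c "
from bench import bot
print(bot.close_job())"
```

```text
the job is handed in; nothing more can be done
None
```

The filter lid is seated on the dust box, rib up with both pegs through its holes, and the job is handed in at about 33 s of the 64 s allowed.

- **Rack:** I lifted the lid out of the middle slot by its upper edge.
- **Rest:** A first attempt stopped at a wrist joint's range limit with the lid still in hand. I then backed off and re-approached with the arm posed differently. I set the lid's lower edge on the ledge at about 30° tilt. Opening the fingers slowly let it lean back onto the backboard, square and rib out.
- **Rib and dust box:** I let go fully, took the lid again by the rib with the tool nearly upright, clear of the drill, and lowered it over the pegs.

**Last checks:**
- In both camera views the lid outline and both holes match the computed seated pose to within about a pixel, roughly 2.5 mm.
- Both peg tips show in the holes, no gap shows at the rim, and the gripper is clear, with wrist force near zero.
- In the last scene picture the other boards and things look unmoved; I did not measure them.

The highest wrist force I read was about 47 N, when the lid first touched the ledge. That is under the 120 N wrist limit. Nothing else failed or disagreed.

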